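# Gauge stone tablets and sort them by thickness into a bayonet pot and a tray

## Task

Open the round keeper pot first: turn its bayonet lid anticlockwise until the ears are clear of the hooks, lift it off and lay it flat on the desk beside the pot. Then take the stone tablets one at a time, largest first, lay each flat under the thickness gauge and gently press the sprung foot down on it for about a second to read its thickness. Tablets thinner than 14 mm go in the pot and thicker ones in the wooden tray; finish with the foot up, the lid still off, and the bobbins and bead jar left alone.

Things in the scene. Friction and masses are not known exactly. Their poses are not given: they have to be found in the camera images.
- gauge: fixed thickness gauge. Steel base plate 12 mm high, own x -75 to 90, y -65 to 65 mm. Origin at desk level under the foot; x points from the open front to the column (x 62 to 90, 46 wide, 82 mm high). A bar (12 mm wide, x -5 to 77, underside 58 mm up) carries the foot out from the column; an open gripper can straddle it, entering level from the front with a tablet held below the foot
- anvil (a point): the point of the gauge's base plate right under the foot, 12 mm above the desk (a polished disc); same axes as the gauge
- foot (a joint): travel of the sprung foot in m: 0 when up, growing as it is pressed down, at most 0.030. The foot's underside is 34 mm above the plate at 0, so the thickness under the foot is 0.034 minus this. The spring lifts it back with 1.5 to 3.5 N
- foot_button (a point): centre of the top of the black press button (22 mm across) on the arm straight above the foot; 78 mm above the desk when up
- foot_tip (a point): centre of the underside of the foot (16 mm across)
- pot: fixed round white keeper pot: inside radius 58, outside 62 mm, floor 4 mm thick, rim 30 mm high. Origin under its centre. Two steel bayonet hooks on the rim at its +x and -x sides (26 mm wide, out to radius 73 mm, 43 mm high, their lips over radius 62 to 70 mm), closed at their clockwise end
- lid: loose bayonet lid, 120 g: disc of radius 55.5 and thickness 9 mm with a steel bar 20 mm wide across it along its x, whose two ears reach 66.5 mm from the centre and lie under the hooks while locked (lid x along pot x). Origin at the centre of its underside, 25 mm above the desk in place. Turned anticlockwise from above by 0.7 to 1.2 rad it is free and lifts straight out
- lid_grip (a point): point on the lid's axis at mid-height of the upper half of its bar grip, which is 50 mm long along the lid's x, 15 mm thick along its y, and stands from 9 to 43 mm above the lid's underside; this point is 33 mm above the underside
- tray: fixed open wooden tray, outside 110 (x) by 150 (y) by 22 mm high, walls 4 mm, floor 4 mm thick; origin under its centre
- large_a: flat square stone tablet, 38 x 38 mm in plan with square edges; its thickness is either 12 or 16 mm and is not known until it is gauged. Two large tablets are listed and at most one of them is present. Origin at the centre of its underside, z up out of its flat face, x and y along its edges
- large_b: flat square stone tablet, 38 x 38 mm in plan with square edges; its thickness is either 12 or 16 mm and is not known until it is gauged. Two large tablets are listed and at most one of them is present. Origin at the centre of its underside, z up out of its flat face, x and y along its edges
- medium_a: flat square stone tablet, 31 x 31 mm in plan with square edges; its thickness is either 12 or 16 mm and is not known until it is gauged. Two medium tablets are listed and at most one of them is present. Origin at the centre of its underside, z up out of its flat face, x and y along its edges
- medium_b: flat square stone tablet, 31 x 31 mm in plan with square edges; its thickness is either 12 or 16 mm and is not known until it is gauged. Two medium tablets are listed and at most one of them is present. Origin at the centre of its underside, z up out of its flat face, x and y along its edges
- small_a: flat square stone tablet, 24 x 24 mm in plan with square edges; its thickness is either 12 or 16 mm and is not known until it is gauged. Two small tablets are listed and at most one of them is present. Origin at the centre of its underside, z up out of its flat face, x and y along its edges
- small_b: flat square stone tablet, 24 x 24 mm in plan with square edges; its thickness is either 12 or 16 mm and is not known until it is gauged. Two small tablets are listed and at most one of them is present. Origin at the centre of its underside, z up out of its flat face, x and y along its edges
- bobbin1: thread bobbin, 30 mm across, 52 mm high, standing; to be left alone; origin at the centre of its underside
- bobbin2: second thread bobbin of the same size, not always there; to be left alone; origin at the centre of its underside
- bead_jar: small glass jar, 44 mm across, 50 mm high; to be left alone; origin at the centre of its underside
Things that resemble listed ones, but are neither listed nor needed, are in the scene too. Of the things shaped like the gauge, the steel one is meant. Leave any turquoise look-alike of the medium_a alone.

How it is judged (in metres and radians):
On the way, in this order (a step that is already met when the one before it is completed fails the run):
1. the lid is turned so that its ears are clear of the hooks, still sitting in the pot (angle between the x axis of lid and the x axis of pot, either way round above 0.42 rad and z of lid in the frame of pot below 0.032 m and horizontal distance between lid and pot below 0.01 m), for 0.1 s.
2. the lid lies flat on the desk, let go, clear of the pot (height (world z) of lid below 0.006 m and horizontal distance between lid and pot above 0.12 m and contact force between the fingers and lid below 0.1 N), for 0.2 s.
3. the large tablet lies flat on the gauge plate with the foot pressed down on it (((horizontal distance between large_a and foot_tip below 0.014 m and z of large_a in the frame of anvil below 0.003 m and angle between large_a's own z axis and vertical below 0.15 rad and contact force between foot and large_a above 0.8 N) or (horizontal distance between large_b and foot_tip below 0.014 m and z of large_b in the frame of anvil below 0.003 m and angle between large_b's own z axis and vertical below 0.15 rad and contact force between foot and large_b above 0.8 N))), for 0.3 s.
4. the medium tablet lies flat on the gauge plate with the foot pressed down on it (((horizontal distance between medium_a and foot_tip below 0.014 m and z of medium_a in the frame of anvil below 0.003 m and angle between medium_a's own z axis and vertical below 0.15 rad and contact force between foot and medium_a above 0.8 N) or (horizontal distance between medium_b and foot_tip below 0.014 m and z of medium_b in the frame of anvil below 0.003 m and angle between medium_b's own z axis and vertical below 0.15 rad and contact force between foot and medium_b above 0.8 N))), for 0.3 s.
5. the small tablet lies flat on the gauge plate with the foot pressed down on it (((horizontal distance between small_a and foot_tip below 0.014 m and z of small_a in the frame of anvil below 0.003 m and angle between small_a's own z axis and vertical below 0.15 rad and contact force between foot and small_a above 0.8 N) or (horizontal distance between small_b and foot_tip below 0.014 m and z of small_b in the frame of anvil below 0.003 m and angle between small_b's own z axis and vertical below 0.15 rad and contact force between foot and small_b above 0.8 N))), for 0.3 s.
At the end, for the whole second after the job is handed in: every tablet present lies at rest in the right place: 12 mm ones inside the pot (centre within 55 mm of its axis), 16 mm ones inside the tray; the lid lies flat on the desk (within 6 mm of it, tilt under 0.1 rad), its centre more than 120 mm from the pot's; the foot is up (within 4 mm of its top) (horizontal distance between each of large_b, medium_a, small_b and pot below 0.055 m and height (world z) of each of large_b, medium_a, small_b, large_a, medium_b, small_a below 0.03 m and linear speed of each of large_b, medium_a, small_b, large_a, medium_b, small_a, lid below 0.02 m/s and x of large_a in the frame of tray between -0.05 and 0.05 m and y of large_a in the frame of tray between -0.07 and 0.07 m and x of medium_b in the frame of tray between -0.05 and 0.05 m and y of medium_b in the frame of tray between -0.07 and 0.07 m and x of small_a in the frame of tray between -0.05 and 0.05 m and y of small_a in the frame of tray between -0.07 and 0.07 m and height (world z) of lid below 0.006 m and angle between lid's own z axis and vertical below 0.1 rad and horizontal distance between lid and pot above 0.12 m and value of joint foot below 0.004 m); the robot touches nothing.
It fails at once if the bobbin1 is knocked or shifted by more than 25 mm (distance of bobbin1 from where it was at the start of the episode above 0.025 m).
It fails at once if the bobbin2 is knocked or shifted by more than 25 mm (distance of bobbin2 from where it was at the start of the episode above 0.025 m).
It fails at once if the bead_jar is knocked or shifted by more than 25 mm (distance of bead_jar from where it was at the start of the episode above 0.025 m).
It fails at once if the foot is pressed on a tablet with more than 60 N (contact force between foot and large_a above 60 N or contact force between foot and large_b above 60 N or contact force between foot and medium_a above 60 N or contact force between foot and medium_b above 60 N or contact force between foot and small_a above 60 N or contact force between foot and small_b above 60 N).
Of large_a, large_b only 1 to 1 are there at a start; the rules pass over those that are not, and their reading is None.
Of medium_a, medium_b, bobbin2 only 1 to 1 are there at a start; the rules pass over those that are not, and their reading is None.
Of small_a, small_b only 1 to 1 are there at a start; the rules pass over those that are not, and their reading is None.
At some moment in a run one of large_a, large_b, medium_a, medium_b, small_a, small_b may be knocked a few centimetres aside while the robot is not near it.
Once in a run the grip may slacken for a moment while it holds something.
It also fails if it takes over 210 s, if anything falls off the work surface, if the arm or the gripper's body presses on something with over 40 N, if the wrist force passes 120 N, or if a joint passes its speed limit or range.

## Robot

A 6-joint arm with a two-finger parallel gripper is mounted at the origin on the work surface. World frame = base frame: x ahead of the robot, y to its left, z up, the work surface at z = 0. Lengths are in m, angles in degrees, forces in N, time in s.
With the tool pointing down it reaches from about 0.2 to 0.875 m from the base axis. Payload 3.4 kg.
Tool frame: the origin (TCP) lies on the centre line of the jaws, within the pads' length; the fingertips stand 11 mm ahead of it and the grasp point (between the pads) lies 8 mm behind it; z points along the fingers, y is the line along which they close (so a half turn about z gives the same grasp; the last joint's range is limited). The gripper opens to 94 mm and grips with 3 to 60 N. Pads are 16 mm wide; open, the fingers measure 119 mm over their backs; the gripper's body (75 mm by 177 mm) begins 78 mm behind the grasp point.
Start: joints at [-81.188, 15.808, 86.224, -0, 77.962, -6.933], TCP at [0.156, -0.553, 0.216] pointing down, gripper open.
Joint ranges: [-165.64, 165.64], [-43.16, 119.46], [12.63, 154.43], [-67.54, 247.53], [6.08, 155.33], [-154.97, 154.97]. Speed limits (degrees/s): [147.25, 147.25, 180, 180, 180, 180].

## Interface

Orientations are given as a 3x3 rotation matrix whose columns are the frame's x, y, z axes.
In Python, from plant import telemetry, cams, hand_in gives the robot as it stands.
- The arm moves only by the tool drive_tool, never from a script. Its argument "series" is a list of rows, each a list of 7 numbers: the shift along the world's x, y, z in m, then the turn, a rotation vector about the world's x, y, z in degrees, then the opening, from 0 (shut) to 1 (fully open). In form: [[tx, ty, tz, ax, ay, az, grip], ...]. A call has 1 to 5 rows; each row shifts and turns the commanded pose from where the row before left it; what a row does not reach is not made up. A row lasts 1/8 s, in which the tool goes at most 62.5 mm and 10.7 degrees, less where a joint would pass 70% of its speed; a pose out of reach is approached as far as the arm can. A call is refused whole if a number of a shift passes 0.0625 or a number of a turn 10.7, either way. A call with a gripper value outside its range is refused whole. The fingers move at their own pace and stop on an object; the grip force is fixed at half the most. Time passes only in rows, so rows that do not move let the fingers close. It gives the time, the measured TCP pose, the force, the opening and the grip force at its end, in the units of the state.
- telemetry.get_state(): the state, without advancing time (a new reading comes with each control period).
- cams.camera(name): name is "scene" or "top" or "wrist"; returns the picture (400x640x3 uint8, red, green, blue); there is no depth.
- cams.get_calibration(name): a dict with "mtx" (3x3 intrinsics, pixels), "k1" (the pictures are not rectified: a ray, as slopes to the right and down, at radius r is drawn at 1 + k1 r^2 times it, then the intrinsics apply), "world_to_cam" (4x4, takes a point from world to camera coordinates). Camera axes: x right, y down, z forward; pixel columns grow to the right and rows downward; lengths in m; the calibration is good to about 2 mm. A picture is of the moment at which its call begins: read the wrist's pose just before it. get_calibration takes no time and is no camera call; for the wrist camera it gives the pose at the moment of the call.
- hand_in(): hands the job in; it is judged then, once.
The state is a dict: "clock": time; "q": joint angles; "joint_velocities": joint speeds; "joint_efforts": joint torques, N m; "position": TCP position; "orientation": TCP orientation; "wrist_force": force on the tool from outside, world axes, zero at the start; "torque": the same for the moment, N m; "gripper_width": finger opening in m; "gripper_force": force on a finger pad.
Only numpy, scipy, OpenCV 4.12 (cv2) and the standard library are available. Lean on these libraries where they do the work, as an engineer would, in place of code of your own. Each camera call takes 0.05 s, during which the arm holds its last target. There are 200 camera calls.

## Working session

There is one attempt and no reset: what is moved stays moved. The work goes in short steps, Python scripts to look and compute and a tool call to move; the robot and the scene stay as the last step left them, time stands still between calls to the robot, and variables do not carry over. Pictures are saved under pics/ and viewed, at most 14 in all, crops included, and the job is handed in when it is done.

Besides the shell and the picture viewer there is one more tool, called after "Call:" by a JSON object that holds its "op" and its "data", one argument or row to a line. drive_tool: Moves the arm, as the interface text tells. Its arguments: {"type":"object","properties":{"series":{"type":"array","items":{"type":"array","items":{"type":"number"}}}},"required":["series"]}

```bash
ls; mkdir -p pics; cat > h.py <<'E'
import numpy as np, cv2
from plant import telemetry, cams
def shot(name, fn=None):
    c=cams.get_calibration(name); im=cams.camera(name)
    if fn: cv2.imwrite('pics/'+fn, cv2.cvtColor(im,cv2.COLOR_RGB2BGR))
    return im,{k:(np.array(v) if k!='k1' else v) for k,v in c.items()}
def ray(c,uv):
    uv=np.atleast_2d(np.array(uv,float)); K=c['mtx']
    d=np.c_[(uv[:,0]-K[0,2])/K[0,0],(uv[:,1]-K[1,2])/K[1,1]]
    p=d.copy()
    for _ in range(20): p=d/(1+c['k1']*(p**2).sum(1,keepdims=True))
    T=c['world_to_cam']; R=T[:3,:3]
    return -R.T@T[:3,3], np.c_[p,np.ones(len(p))]@R
def onz(c,uv,z):
    o,d=ray(c,uv); return o+d*((z-o[2])/d[:,2])[:,None]
def proj(c,P):
    P=np.atleast_2d(P); T=c['world_to_cam']; q=P@T[:3,:3].T+T[:3,3]; p=q[:,:2]/q[:,2:]
    p=p*(1+c['k1']*(p**2).sum(1,keepdims=True)); K=c['mtx']
    return np.c_[p[:,0]*K[0,0]+K[0,2],p[:,1]*K[1,1]+K[1,2]]
def tri(c1,u1,c2,u2):
    o1,d1=ray(c1,u1); o2,d2=ray(c2,u2); out=[]
    for a,b in zip(d1,d2):
        s=np.linalg.lstsq(np.c_[a,-b],o2-o1,rcond=None)[0]
        p,q=o1+a*s[0],o2+b*s[1]; out.append(np.r_[(p+q)/2,np.linalg.norm(p-q)])
    return np.array(out)
E
python3 - <<'E'
from h import *
np.set_printoptions(precision=4,suppress=True)
for n in('top','scene','wrist'):
    im,c=shot(n,n+'1.png'); print(n,c)
E
```

```text
pics
top {'mtx': array([[468.9455,   0.    , 324.2179],
       [  0.    , 468.9455, 206.5213],
       [  0.    ,   0.    ,   1.    ]]), 'k1': -0.07740638504412443, 'world_to_cam': array([[ 0.0017, -1.    , -0.0053,  0.1255],
       [-0.9857, -0.0008, -0.1686,  0.5295],
       [ 0.1686,  0.0056, -0.9857,  1.2539],
       [ 0.    ,  0.    ,  0.    ,  1.    ]])}
scene {'mtx': array([[418.401 ,   0.    , 320.7012],
       [  0.    , 418.401 , 197.3428],
       [  0.    ,   0.    ,   1.    ]]), 'k1': -0.03808838739081071, 'world_to_cam': array([[ 0.8983,  0.439 , -0.0158, -0.5018],
       [ 0.3222, -0.6829, -0.6556, -0.0414],
       [-0.2986,  0.5839, -0.7549,  1.219 ],
       [ 0.    ,  0.    ,  0.    ,  1.    ]])}
wrist {'mtx': array([[294.876 ,   0.    , 322.1016],
       [  0.    , 294.876 , 202.4788],
       [  0.    ,   0.    ,   1.    ]]), 'k1': -0.05564529106950913, 'world_to_cam': array([[ 0.2715, -0.9624, -0.0013, -0.5737],
       [-0.9221, -0.2605,  0.286 , -0.0318],
       [-0.2756, -0.0764, -0.9582,  0.3931],
       [ 0.    ,  0.    ,  0.    ,  1.    ]])}
```

View pics/top1.png

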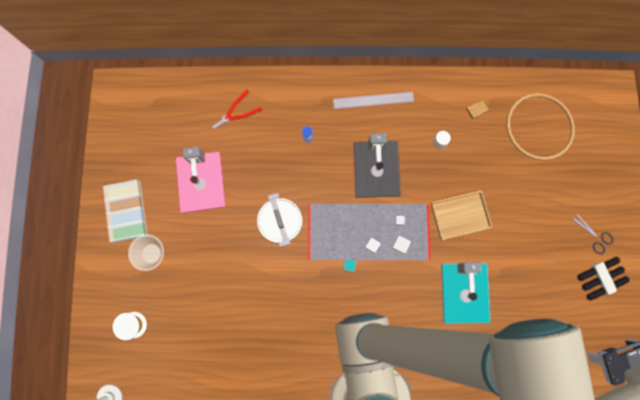

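View pics/scene1.png

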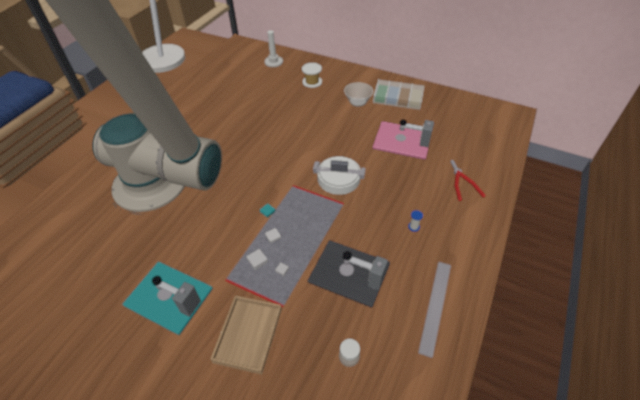

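The top view shows the pot and lid at (280,220), the steel (grey) gauge at (377,168), the tray at (461,215), and the tablets at (402,244) large, (373,245) medium and (400,220) small. The turquoise decoy is at (350,265), the blue bobbin at (308,133) and the white-topped jar at (443,138). The scene view agrees. Next I'll get coarse positions.

```bash
python3 - <<'E'
from h import *
np.set_printoptions(precision=4,suppress=True)
ct={k:(np.array(v) if k!='k1' else v) for k,v in cams.get_calibration('top').items()}
cs={k:(np.array(v) if k!='k1' else v) for k,v in cams.get_calibration('scene').items()}
N=['pot','gauge','tray','L','M','S','turq','bob','jar']
t=[(280,220),(377,168),(461,215),(402,244),(373,245),(400,220),(350,265),(308,133),(443,138)]
print(dict(zip(N,onz(ct,t,0.012).round(3).tolist())))
g=dict(L=((402,244),(258,259)),M=((373,245),(273,235)),S=((400,220),(282,268)),bar=((279,219),(340,167)))
for k,(a,b) in g.items(): print(k,tri(ct,[a],cs,[b]))
s=telemetry.get_state(); print(s)
w=cams.get_calibration('wrist'); T=np.array(w['world_to_cam']); R=np.array(s['orientation'])
print('cam in tool',R.T@(-T[:3,:3].T@T[:3,3]-s['position']), 'R cam->tool\n',R.T@T[:3,:3].T)
E
```

```text
{'pot': [0.496, 0.252, 0.012], 'gauge': [0.648, -0.026, 0.012], 'tray': [0.511, -0.263, 0.012], 'L': [0.428, -0.092, 0.012], 'M': [0.426, -0.011, 0.012], 'S': [0.497, -0.088, 0.012], 'turq': [0.37, 0.054, 0.012], 'bob': [0.753, 0.174, 0.012], 'jar': [0.739, -0.221, 0.012]}
L [[ 0.4297 -0.0914  0.011   0.0032]]
M [[ 0.4263 -0.0106  0.009   0.0011]]
S [[ 0.497  -0.0879  0.0119  0.0012]]
bar [[0.4953 0.2517 0.0483 0.0034]]
{'clock': 0.15, 'q': array([-81.188 ,  15.8403,  86.2761,  -0.0012,  77.9601,  -6.9349]), 'joint_velocities': array([ 0.0033, -0.1728, -0.1762, -0.0148,  0.0552,  0.1255]), 'joint_efforts': array([ -0.    , -40.4928, -23.7432,   0.07  ,   0.0315,  -0.0001]), 'position': array([ 0.156 , -0.5531,  0.2158]), 'orientation': array([[ 0.9625,  0.2714, -0.0002],
       [ 0.2714, -0.9625,  0.0013],
       [ 0.0001, -0.0013, -1.    ]]), 'wrist_force': array([-1.3123,  0.5068,  0.6405]), 'torque': array([-0.0098, -0.0262, -0.0281]), 'gripper_force': 0.0, 'gripper_width': 0.09400972634789696}
cam in tool [ 0.082  -0.0006 -0.1693] R cam->tool
 [[ 0.0001 -0.9582 -0.2862]
 [ 1.      0.0001  0.0003]
 [-0.0002 -0.2862  0.9582]]
```

Call:
{"op": "drive_tool", "data": {
  "series": [
    [0.03,0.048,0.004,0,0,0,1],
    [0.03,0.048,0.004,0,0,0,1],
    [0.03,0.048,0.004,0,0,0,1],
    [0.03,0.048,0.004,0,0,0,1],
    [0.03,0.048,0.004,0,0,0,1]
  ]
}}

```text
clock: 0.78
position: [0.3066, -0.3117, 0.2365]
orientation: [[0.963, 0.271, 0.0], [0.271, -0.963, 0.0], [0.0, 0.0, -1.0]]
wrist_force: [0.9, -0.3, -0.6]
gripper_width: 0.0937
gripper_force: 0.0
```

Call:
{"op": "drive_tool", "data": {
  "series": [
    [0.03,0.048,0.004,0,0,0,1],
    [0.03,0.048,0.004,0,0,0,1],
    [0.03,0.048,0.004,0,0,0,1],
    [0.03,0.048,0.004,0,0,0,1],
    [0.03,0.048,0.004,0,0,0,1]
  ]
}}

```text
clock: 1.4
position: [0.4566, -0.0717, 0.2566]
orientation: [[0.962, 0.271, 0.0], [0.271, -0.962, -0.0], [0.0, 0.0, -1.0]]
wrist_force: [0.3, -1.5, -0.3]
gripper_width: 0.0939
gripper_force: 0.0
```

Call:
{"op": "drive_tool", "data": {
  "series": [
    [0,0,0,0,0,0,1],
    [0,0,0,0,0,0,1]
  ]
}}

```text
clock: 1.65
position: [0.4555, -0.0737, 0.2561]
orientation: [[0.962, 0.272, -0.001], [0.272, -0.962, -0.001], [-0.002, 0.0, -1.0]]
wrist_force: [-0.2, -0.6, -0.3]
gripper_width: 0.0939
gripper_force: 0.0
```

```bash
python3 - <<'E'
from h import *
import pickle
im,c=shot('wrist','w1.png'); pickle.dump((im,c),open('w1.pkl','wb'))
s=telemetry.get_state(); print(s['position'],s['q'],s['clock'],s['orientation'])
E
```

```text
[ 0.45527822 -0.07422016  0.25615776] [-1.78667692e+01  4.65036646e+00  9.48300450e+01 -5.50020118e-02
  8.05740761e+01  5.64356126e+01] 1.7 [[ 9.62659538e-01  2.70712365e-01 -1.19559779e-03]
 [ 2.70711807e-01 -9.62660244e-01 -6.09588717e-04]
 [-1.31597767e-03  2.63163954e-04 -9.99999099e-01]]
```

View pics/w1.png

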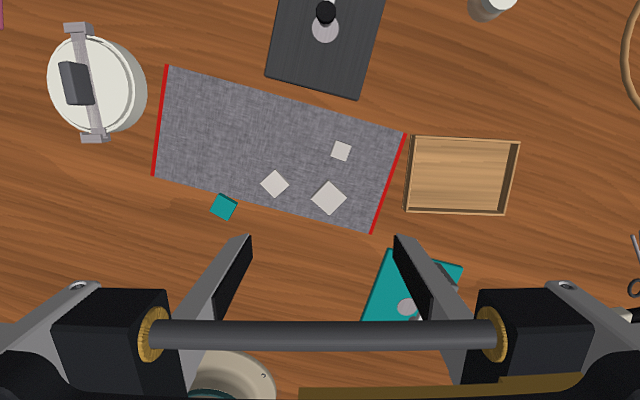

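The wrist view shows the pot and lid at (90,85), with the bar running (75,30) to (95,138). The gauge button is at (325,12), the tray at (462,175), the large tablet at (328,198), the medium at (274,184) and the small at (341,151). I'll take a second view further left.

Call:
{"op": "drive_tool", "data": {
  "series": [
    [-0.02,0.05,0,0,0,0,1],
    [-0.02,0.05,0,0,0,0,1],
    [-0.02,0.05,0,0,0,0,1],
    [0,0.04,0,0,0,0,1],
    [0,0,0,0,0,0,1]
  ]
}}

```text
clock: 2.33
position: [0.3955, 0.1168, 0.2565]
orientation: [[0.962, 0.273, 0.0], [0.273, -0.962, -0.0], [0.0, 0.0, -1.0]]
wrist_force: [0.3, -0.2, -0.2]
gripper_width: 0.0942
gripper_force: 0.0
```

Call:
{"op": "drive_tool", "data": {
  "series": [
    [0,0,0,0,0,0,1],
    [0,0,0,0,0,0,1]
  ]
}}

```text
clock: 2.58
position: [0.3962, 0.1149, 0.2564]
orientation: [[0.963, 0.269, -0.0], [0.269, -0.963, -0.001], [-0.0, 0.001, -1.0]]
wrist_force: [-0.6, 1.2, 0.0]
gripper_width: 0.0939
gripper_force: 0.0
```

```bash
python3 - <<'E'
from h import *
import pickle
im,c=shot('wrist','w2.png'); pickle.dump((im,c),open('w2.pkl','wb'))
s=telemetry.get_state(); print(s['position'],s['q'],s['clock'])
E
```

```text
[0.39624341 0.11511368 0.25639752] [ 6.54488936e+00  1.90137363e-01  9.95490242e+01 -3.08004267e-02
  8.02791880e+01  8.09578489e+01] 2.625
```

View pics/w2.png

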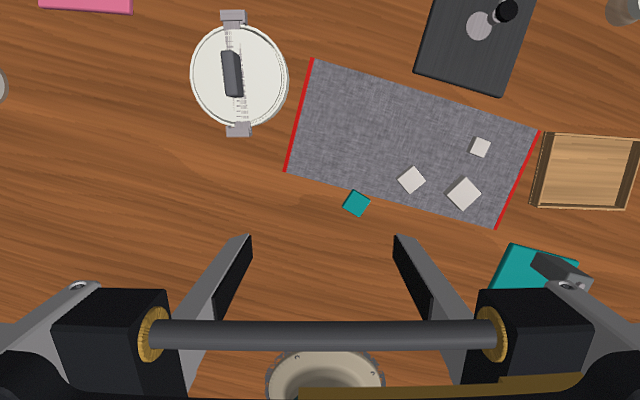

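```bash
python3 - <<'E'
from h import *
import pickle
np.set_printoptions(precision=4,suppress=True)
V=[pickle.load(open(f'w{i}.pkl','rb')) for i in(1,2)]
B=[]
for im,c in V:
    g=cv2.cvtColor(im,cv2.COLOR_RGB2GRAY); hsv=cv2.cvtColor(im,cv2.COLOR_RGB2HSV)
    m=((g>165)&(hsv[...,1]<40)).astype(np.uint8)
    r={}
    for k in cv2.findContours(m,cv2.RETR_EXTERNAL,cv2.CHAIN_APPROX_NONE)[0]:
        a=cv2.contourArea(k)
        if 150<a<2500:
            q=cv2.minAreaRect(k); x,y=q[0]
            if 140<y<215 and 250<x<500: r[a]=(q[0],cv2.boxPoints(q))
    r=[r[a] for a in sorted(r)]; print(len(r)); B.append(r)
    # dark: grip, button
    d=((g<95)).astype(np.uint8)
    for k in cv2.findContours(d,cv2.RETR_EXTERNAL,cv2.CHAIN_APPROX_NONE)[0]:
        a=cv2.contourArea(k); q=cv2.minAreaRect(k)
        if 150<a<4000 and q[0][1]<160: print('dark',a,q, cv2.approxPolyDP(k,4,True)[:,0].tolist())
for n,a,b in zip('SML',*B):
    p=tri(V[0][1],[a[0]],V[1][1],[b[0]])[0]; print(n,p)
    for (im,c),r in zip(V,(a,b)):
        C=onz(c,r[1],p[2]); e=np.diff(C[[0,1,2,3,0]],axis=0); print('  ctr',C.mean(0),'len',np.linalg.norm(e,axis=1),'ang',np.degrees(np.arctan2(e[:,1],e[:,0]))%90)
print('button',tri(V[0][1],[(326,12)],V[1][1],[(506,10)]))
print('hooks',tri(V[0][1],[(75,28),(95,138)],V[1][1],[(232,17),(239,130)]))
E
python3 -c "
import cv2,numpy as np
a=cv2.imread('pics/w1.png')[0:150,30:160];b=cv2.imread('pics/w2.png')[0:150,180:310];c=cv2.imread('pics/w2.png')[0:105,400:560]
A=np.hstack([cv2.resize(a,None,fx=2.6,fy=2.6),cv2.resize(b,None,fx=2.6,fy=2.6)]);cv2.imwrite('pics/pz.png',A)"
```

```text
3
dark 562.0 ((40.144386291503906, 124.57801055908203), (84.86807250976562, 13.066385269165039), 13.448616027832031) [[0, 110], [2, 120], [66, 131], [79, 137], [64, 137], [79, 140], [82, 132]]
dark 754.0 ((34.36339569091797, 105.12429809570312), (74.17288208007812, 17.895620346069336), 14.796762466430664) [[0, 90], [21, 98], [0, 95], [0, 105], [68, 123], [50, 100], [41, 104]]
dark 220.0 ((25.232744216918945, 84.691162109375), (52.714115142822266, 13.75699520111084), 14.620874404907227) [[0, 77], [6, 82], [0, 85], [49, 98], [46, 83], [45, 90]]
dark 1129.5 ((76.30768585205078, 83.03846740722656), (47.65622329711914, 28.436840057373047), 78.69007110595703) [[58, 63], [67, 103], [93, 104], [86, 65]]
dark 772.0 ((136.10687255859375, 116.48112487792969), (50.40974807739258, 112.40055847167969), 7.512145042419434) [[138, 61], [147, 83], [158, 85], [160, 80], [148, 79], [146, 71], [162, 76], [158, 114], [143, 113], [157, 118], [155, 137], [120, 132], [153, 141], [151, 153], [140, 149], [152, 154], [151, 163], [106, 154], [150, 165], [153, 175], [168, 64], [163, 68]]
dark 179.5 ((588.24871826
[... 3091 characters left out ...]
tr [ 0.4946 -0.0891  0.0114] len [0.0236 0.0224 0.0238 0.0227] ang [86.7174 83.8008 87.4037 83.2804]
M [ 0.4235 -0.011   0.0108  0.0002]
  ctr [ 0.4234 -0.011   0.0108] len [0.0294 0.0301 0.0298 0.0306] ang [59.6672 59.1705 60.5186 58.4011]
  ctr [ 0.4233 -0.0111  0.0108] len [0.0298 0.0293 0.0302 0.0296] ang [56.9982 57.9344 57.6232 57.0061]
L [ 0.4256 -0.0913  0.0167  0.0003]
  ctr [ 0.4252 -0.0914  0.0167] len [0.038  0.0361 0.0387 0.0368] ang [61.5923 60.4117 62.5987 59.3398]
  ctr [ 0.4255 -0.0914  0.0167] len [0.0363 0.0361 0.037  0.0366] ang [64.6881 64.7388 65.5302 63.6147]
button [[ 0.6385 -0.0257  0.0722  0.0007]]
hooks [[0.5554 0.2696 0.0408 0.0009]
 [0.4271 0.2355 0.0358 0.0025]]
```

View pics/pz.png

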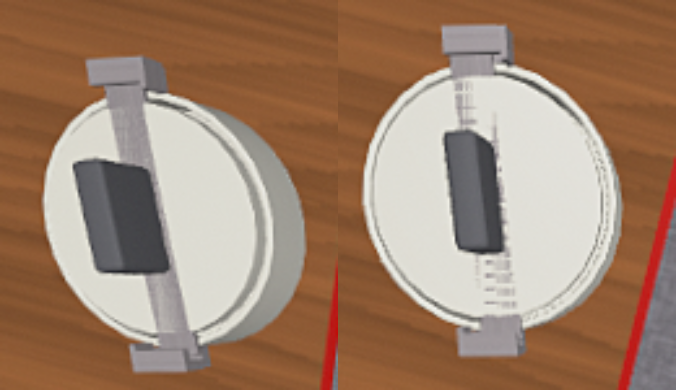

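The zoom shows the grip's top face: in w1 the corners are about (58.8,61.5), (73.5,63.5), (81.9,103.8) and (67.3,104), and in w2 about (220.4,50.8), (230.8,50), (237.3,96) and (226.2,94.5). The bar lies under both hooks.

```bash
python3 - <<'E'
from h import *
import pickle
np.set_printoptions(precision=4,suppress=True)
V=[pickle.load(open(f'w{i}.pkl','rb')) for i in(1,2)]
a=[(58.8,61.5),(73.5,63.5),(81.9,103.8),(67.3,104)];b=[(220.4,50.8),(230.8,50),(237.3,96),(226.2,94.5)]
P=tri(V[0][1],a,V[1][1],b); print(P,P.mean(0))
for (im,c),q in zip(V,(a,b)):
    C=onz(c,q,0.068); e=np.diff(C[[0,1,2,3,0]],axis=0); print(C.mean(0),np.linalg.norm(e,axis=1),np.degrees(np.arctan2(e[:,1],e[:,0])))
# pot circle: rim outline of white in w2
for im,c in V:
    hsv=cv2.cvtColor(im,cv2.COLOR_RGB2HSV); m=((hsv[...,2]>150)&(hsv[...,1]<40)).astype(np.uint8); m[150:]=0; m[:, 300:]=0
    k=max(cv2.findContours(m,cv2.RETR_EXTERNAL,cv2.CHAIN_APPROX_NONE)[0],key=cv2.contourArea)
    e=cv2.fitEllipse(k); print(e)
    th=np.linspace(0,2*np.pi,60); 
    C=onz(c,k[:,0],0.034); A=np.c_[2*C[:,:2],np.ones(len(C))]; s=np.linalg.lstsq(A,(C[:,:2]**2).sum(1),rcond=None)[0]; print('circ',s[:2],np.sqrt(s[2]+s[0]**2+s[1]**2))
s=telemetry.get_state(); print(s['orientation'])
E
```

```text
[[0.5128 0.2672 0.0643 0.0006]
 [0.516  0.2589 0.0527 0.0034]
 [0.4694 0.2409 0.0556 0.0004]
 [0.4673 0.2502 0.0678 0.0009]] [0.4914 0.2543 0.0601 0.0013]
[0.4918 0.2476 0.068 ] [0.0188 0.0457 0.0193 0.0485] [ -83.9808 -161.9326  104.4777   17.0579]
[0.4913 0.252  0.068 ] [0.0118 0.0495 0.0129 0.047 ] [ -71.4245 -159.7722   97.5465   19.2424]
((94.03675079345703, 82.28915405273438), (88.3716812133789, 111.53437805175781), 135.8768310546875)
circ [0.4945 0.2443] 0.0635201798702731
((238.2933349609375, 74.70936584472656), (94.52295684814453, 116.24163818359375), 168.0216827392578)
circ [0.4922 0.251 ] 0.06410321536948811
[[ 0.9632  0.2688 -0.0003]
 [ 0.2688 -0.9632 -0.0006]
 [-0.0004  0.0005 -1.    ]]
```

Call:
{"op": "drive_tool", "data": {
  "series": [
    [0.024,0.034,-0.03,0,0,0,1],
    [0.024,0.034,-0.03,0,0,0,1],
    [0.024,0.034,-0.03,0,0,0,1],
    [0.023,0.035,-0.03,0,0,0,1],
    [0,0,0,0,0,0,1]
  ]
}}

```text
clock: 3.25
position: [0.4913, 0.2538, 0.1334]
orientation: [[0.962, 0.272, -0.005], [0.272, -0.962, -0.002], [-0.005, 0.0, -1.0]]
wrist_force: [-0.3, -0.2, -0.8]
gripper_width: 0.0939
gripper_force: 0.0
```

Call:
{"op": "drive_tool", "data": {
  "series": [
    [0,0,0,0,0,0,1],
    [0,0,0,0,0,0,1]
  ]
}}

```text
clock: 3.5
position: [0.4912, 0.2525, 0.1377]
orientation: [[0.963, 0.27, 0.002], [0.27, -0.963, 0.0], [0.002, 0.0, -1.0]]
wrist_force: [-0.2, 0.1, -0.1]
gripper_width: 0.0938
gripper_force: 0.0
```

```bash
python3 - <<'E'
from h import *
import pickle
im,c=shot('wrist','w3.png'); pickle.dump((im,c),open('w3.pkl','wb'))
s=telemetry.get_state(); print(s['position'],s['q'],s['clock'])
E
```

```text
[0.49117939 0.2526455  0.13778093] [ 2.00128526e+01  1.70181326e+01  9.62460520e+01 -1.76138231e-02
  6.66330353e+01  9.43441712e+01] 3.55
```

View pics/w3.png

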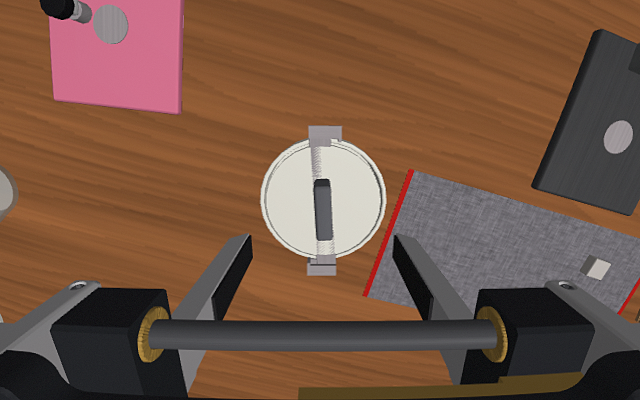

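The pot is centred at (323,199), with hooks at (325,134) and (321,268) and the grip between (322,180) and (324,240). The steel gauge's disc is at (619,137).

```bash
python3 - <<'E'
from h import *
import pickle
np.set_printoptions(precision=4,suppress=True)
im,c=pickle.load(open('w3.pkl','rb'))
print('hooks',onz(c,[(325,132),(321,266)],.043)); print('grip',onz(c,[(322,183),(324,239)],.068)); print('disc',onz(c,[(619,137)],.012))
g=im.mean(2); m=((g<95)).astype(np.uint8); m[:170]=0;m[250:]=0;m[:,:300]=0;m[:,345:]=0
k=max(cv2.findContours(m,0,1)[0],key=cv2.contourArea); print(cv2.minAreaRect(k)); print(onz(c,[cv2.minAreaRect(k)[0]],.068))
hsv=cv2.cvtColor(im,cv2.COLOR_RGB2HSV); m=((hsv[...,2]>150)&(hsv[...,1]<40)).astype(np.uint8); m[:125]=0;m[275:]=0;m[:,:240]=0;m[:,400:]=0
k=max(cv2.findContours(m,0,1)[0],key=cv2.contourArea)
C=onz(c,k[:,0],0.03); A=np.c_[2*C[:,:2],np.ones(len(C))]; s=np.linalg.lstsq(A,(C[:,:2]**2).sum(1),rcond=None)[0]; print('circ',s[:2],np.sqrt(s[2]+s[0]**2+s[1]**2))
E
```

```text
hooks [[0.5568 0.2688 0.043 ]
 [0.4301 0.237  0.043 ]]
grip [[0.5176 0.2605 0.068 ]
 [0.4696 0.2452 0.068 ]]
disc [[ 0.6381 -0.0285  0.012 ]]
((322.4413757324219, 209.25775146484375), (61.1273193359375, 16.175954818725586), 86.87786865234375)
[[0.4957 0.254  0.068 ]]
circ [0.4925 0.2518] 0.060165867227768885
```

Call:
{"op": "drive_tool", "data": {
  "series": [
    [0.002,0,-0.04,0,0,0,1],
    [0,0,-0.03,0,0,0,1],
    [0,0,-0.015,0,0,0,1],
    [0,0,0,0,0,0,0.5],
    [0,0,0,0,0,0,0.3]
  ]
}}

```text
clock: 4.18
position: [0.494, 0.2538, 0.0528]
orientation: [[0.963, 0.271, 0.002], [0.271, -0.963, 0.001], [0.003, -0.0, -1.0]]
wrist_force: [-1.1, 0.6, -0.3]
gripper_width: 0.0774
gripper_force: 0.0
```

Call:
{"op": "drive_tool", "data": {
  "series": [
    [0,0,0,0,0,0,0],
    [0,0,0,0,0,0,0],
    [0,0,0,0,0,0,0],
    [0,0,0,0,0,0,0],
    [0,0,0,0,0,0,0]
  ]
}}

```text
clock: 4.8
position: [0.493, 0.2535, 0.0515]
orientation: [[0.962, 0.271, -0.0], [0.271, -0.962, -0.0], [-0.0, 0.0, -1.0]]
wrist_force: [0.1, 0.2, -1.1]
gripper_width: 0.0277
gripper_force: 0.0
```

Call:
{"op": "drive_tool", "data": {
  "series": [
    [0,0,0,0,0,0,0],
    [0,0,0,0,0,0,0],
    [0,0,0,0,0,0,0],
    [0,0,0,0,0,0,0],
    [0,0,0,0,0,0,0]
  ]
}}

```text
clock: 5.42
position: [0.493, 0.2535, 0.0515]
orientation: [[0.962, 0.271, 0.0], [0.271, -0.962, -0.0], [-0.0, 0.0, -1.0]]
wrist_force: [-0.2, -0.6, -1.3]
gripper_width: 0.0147
gripper_force: 30.0
```

Call:
{"op": "drive_tool", "data": {
  "series": [
    [0,0,0,0,0,5,0],
    [0,0,0,0,0,5,0],
    [0,0,0,0,0,5,0],
    [0,0,0,0,0,5,0],
    [0,0,0,0,0,5,0]
  ]
}}

```text
clock: 6.05
position: [0.493, 0.2535, 0.0515]
orientation: [[0.756, 0.655, 0.0], [0.655, -0.756, -0.0], [-0.0, 0.0, -1.0]]
wrist_force: [0.3, 0.0, -1.2]
gripper_width: 0.0148
gripper_force: 30.0
```

Call:
{"op": "drive_tool", "data": {
  "series": [
    [0,0,0,0,0,6,0],
    [0,0,0,0,0,6,0],
    [0,0,0,0,0,6,0],
    [0,0,0,0,0,6,0],
    [0,0,0,0,0,6,0]
  ]
}}

```text
clock: 6.68
position: [0.4931, 0.2536, 0.0515]
orientation: [[0.327, 0.945, 0.0], [0.945, -0.327, 0.0], [0.0, 0.0, -1.0]]
wrist_force: [-0.6, 0.7, -0.6]
gripper_width: 0.0145
gripper_force: 30.0
```

Call:
{"op": "drive_tool", "data": {
  "series": [
    [0,0,0,0,0,0,0],
    [0,0,0,0,0,0,0],
    [0,0,0,0,0,0,0]
  ]
}}

```text
clock: 7.05
position: [0.4929, 0.2536, 0.0515]
orientation: [[0.331, 0.944, -0.0], [0.944, -0.331, -0.0], [-0.0, -0.0, -1.0]]
wrist_force: [-0.5, -0.1, -0.0]
gripper_width: 0.0148
gripper_force: 30.0
```

```bash
python3 - <<'E'
from h import *
im,c=shot('wrist','w4.png')
cv2.imwrite('pics/w4c.png',cv2.cvtColor(im[60:380,160:500],cv2.COLOR_RGB2BGR))
s=telemetry.get_state(); print(s['position'],s['q'],s['clock'],s['gripper_width'],s['wrist_force'],s['torque'])
E
```

```text
[0.49293114 0.25355715 0.05145882] [ 2.00287513e+01  2.21945225e+01  1.02444600e+02 -4.68882907e-04
  5.53666135e+01  3.93193248e+01] 7.1 0.014860673730272804 [ 0.61906416  0.13730436 -0.51284237] [0.04929616 0.0025968  0.01474177]
```

View pics/w4c.png

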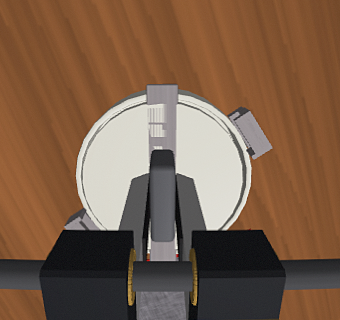

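The lid has turned about 55° and its ears are clear of both hooks. I'll lift it and lay it on the robot's side of the pot.

Call:
{"op": "drive_tool", "data": {
  "series": [
    [0,0,0.01,0,0,0,0],
    [0,0,0.02,0,0,0,0],
    [0,0,0.03,0,0,0,0],
    [0,0,0,0,0,0,0],
    [-0.025,0.003,0,0,0,0,0]
  ]
}}

```text
clock: 7.72
position: [0.4692, 0.2565, 0.1113]
orientation: [[0.331, 0.944, 0.002], [0.944, -0.331, 0.0], [0.001, 0.002, -1.0]]
wrist_force: [-0.5, 0.2, -2.0]
gripper_width: 0.0148
gripper_force: 30.0
```

Call:
{"op": "drive_tool", "data": {
  "series": [
    [-0.035,0.003,0,0,0,0,0],
    [-0.035,0.003,0,0,0,0,0],
    [-0.035,0.003,0,0,0,0,0],
    [-0.03,0.003,0,0,0,0,0],
    [-0.013,0.002,-0.01,0,0,0,0]
  ]
}}

```text
clock: 8.35
position: [0.3185, 0.2704, 0.1009]
orientation: [[0.329, 0.944, 0.0], [0.944, -0.329, -0.0], [-0.0, 0.0, -1.0]]
wrist_force: [1.0, -0.1, -1.3]
gripper_width: 0.0147
gripper_force: 30.0
```

Call:
{"op": "drive_tool", "data": {
  "series": [
    [0,0,-0.03,0,0,0,0],
    [0,0,-0.025,0,0,0,0],
    [0,0,-0.012,0,0,0,0],
    [0,0,0,0,0,0,0],
    [0,0,0,0,0,0,0]
  ]
}}

```text
clock: 8.98
position: [0.3208, 0.2709, 0.0349]
orientation: [[0.33, 0.944, 0.001], [0.944, -0.33, 0.001], [0.001, 0.001, -1.0]]
wrist_force: [0.6, -0.3, -1.2]
gripper_width: 0.0148
gripper_force: 30.0
```

Call:
{"op": "drive_tool", "data": {
  "series": [
    [0,0,-0.004,0,0,0,0],
    [0,0,-0.003,0,0,0,0],
    [0,0,0,0,0,0,0]
  ]
}}

```text
clock: 9.35
position: [0.3199, 0.2705, 0.0275]
orientation: [[0.33, 0.944, 0.0], [0.944, -0.33, -0.0], [-0.0, 0.0, -1.0]]
wrist_force: [0.3, 0.5, -1.6]
gripper_width: 0.015
gripper_force: 30.0
```

Call:
{"op": "drive_tool", "data": {
  "series": [
    [0,0,-0.001,0,0,0,0],
    [0,0,0,0,0,0,0]
  ]
}}

```text
clock: 9.6
position: [0.3201, 0.2706, 0.0265]
orientation: [[0.33, 0.944, 0.0], [0.944, -0.33, 0.0], [0.0, 0.0, -1.0]]
wrist_force: [1.2, -0.2, -1.6]
gripper_width: 0.0149
gripper_force: 30.0
```

Call:
{"op": "drive_tool", "data": {
  "series": [
    [0,0,0,0,0,0,0.2],
    [0,0,0,0,0,0,0.3],
    [0,0,0,0,0,0,0.4],
    [0,0,0,0,0,0,0.45],
    [0,0,0,0,0,0,0.45]
  ]
}}

```text
clock: 10.22
position: [0.32, 0.2705, 0.0265]
orientation: [[0.33, 0.944, 0.0], [0.944, -0.33, -0.0], [0.0, 0.0, -1.0]]
wrist_force: [-0.1, -0.1, -0.6]
gripper_width: 0.0417
gripper_force: 0.0
```

Call:
{"op": "drive_tool", "data": {
  "series": [
    [0,0,0.02,0,0,0,0.45],
    [0,0,0.05,0,0,0,0.55],
    [0,0,0.05,0,0,0,0.55],
    [0.015,-0.052,0.005,0,0,-1.5,0.57],
    [0.015,-0.052,0,0,0,-1.5,0.57]
  ]
}}

```text
clock: 10.85
position: [0.3509, 0.1661, 0.1527]
orientation: [[0.377, 0.926, 0.003], [0.926, -0.377, 0.001], [0.002, 0.003, -1.0]]
wrist_force: [0.7, 0.4, 0.1]
gripper_width: 0.0535
gripper_force: 0.0
```

Call:
{"op": "drive_tool", "data": {
  "series": [
    [0.015,-0.052,0,0,0,-1.5,0.57],
    [0.015,-0.052,0,0,0,-1.5,0.57],
    [0.015,-0.052,0,0,0,-1.5,0.57],
    [0.015,-0.052,0,0,0,-1.5,0.57],
    [0.0155,-0.05,0,0,0,0,0.57]
  ]
}}

```text
clock: 11.48
position: [0.4257, -0.0933, 0.1516]
orientation: [[0.474, 0.88, 0.001], [0.88, -0.474, 0.0], [0.0, 0.001, -1.0]]
wrist_force: [0.2, 0.5, -0.7]
gripper_width: 0.0536
gripper_force: 0.0
```

Call:
{"op": "drive_tool", "data": {
  "series": [
    [0,0,0,0,0,0,0.57],
    [0,0,0,0,0,0,0.57],
    [0,0,0,0,0,0,0.57]
  ]
}}

```text
clock: 11.85
position: [0.4248, -0.0901, 0.1514]
orientation: [[0.472, 0.882, -0.001], [0.882, -0.472, 0.001], [0.0, -0.001, -1.0]]
wrist_force: [1.3, 0.1, 0.7]
gripper_width: 0.0533
gripper_force: 0.0
```

```bash
cat > tab.py <<'E'
from h import *
np.set_printoptions(precision=4,suppress=True)
def tablets(im,c,z=0.014,lo=160):
    g=cv2.cvtColor(im,cv2.COLOR_RGB2GRAY); hsv=cv2.cvtColor(im,cv2.COLOR_RGB2HSV)
    m=((g>lo)&(hsv[...,1]<40)).astype(np.uint8)
    for k in cv2.findContours(m,cv2.RETR_EXTERNAL,cv2.CHAIN_APPROX_NONE)[0]:
        if cv2.contourArea(k)<200: continue
        q=cv2.minAreaRect(k); C=onz(c,cv2.boxPoints(q),z); e=np.diff(C[[0,1,2,3,0]],axis=0); l=np.linalg.norm(e,axis=1)
        if .018<l.min() and l.max()<.05: print(np.round(q[0]),'ctr',C.mean(0),'len',l,'ang',np.degrees(np.arctan2(e[:,1],e[:,0]))%90)
E
python3 - <<'E'
from tab import *
import pickle
im,c=shot('wrist','w5.png'); pickle.dump((im,c),open('w5.pkl','wb'))
tablets(im,c)
s=telemetry.get_state(); print(s['position'],s['q'],s['clock'])
it,ct=shot('top','top2.png'); tablets(it,ct)
E
```

```text
[324. 196.] ctr [ 0.425  -0.0915  0.014 ] len [0.0371 0.0369 0.0384 0.0369] ang [61.8572 62.9411 61.856  61.012 ]
[381. 163.] ctr [ 0.4944 -0.088   0.014 ] len [0.0222 0.0228 0.0226 0.023 ] ang [84.0898 86.834  84.442  85.7712]
[286. 128.] ctr [ 0.4236 -0.0106  0.014 ] len [0.0301 0.0299 0.0301 0.0307] ang [56.1951 58.7031 57.6928 58.7081]
[486.  36.] ctr [ 0.6367 -0.0248  0.014 ] len [0.0303 0.0331 0.0311 0.033 ] ang [78.6605 86.4124 78.5674 85.1612]
[ 0.4249 -0.0901  0.1515] [-21.1734   6.5759 108.2417   0.0141  65.2098   6.9658] 11.9
```

View pics/w5.png

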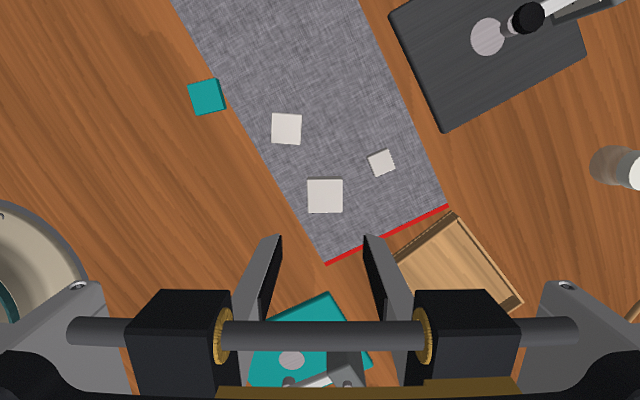

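The large tablet is at (324,196) between the jaws, the small at (381,163), the medium at (286,128) and the gauge disc at (487,36). I'll grasp the large one.

Call:
{"op": "drive_tool", "data": {
  "series": [
    [0,-0.001,-0.05,0,0,0,0.57],
    [0,0,-0.05,0,0,0,0.57],
    [0,0,-0.025,0,0,0,0.57],
    [0,0,-0.01,0,0,0,0.57],
    [0,0,-0.003,0,0,0,0.57]
  ]
}}

```text
clock: 12.58
position: [0.4258, -0.0921, 0.0136]
orientation: [[0.473, 0.881, 0.0], [0.881, -0.473, -0.0], [0.0, 0.0, -1.0]]
wrist_force: [0.1, 0.5, 0.9]
gripper_width: 0.0536
gripper_force: 0.0
```

Call:
{"op": "drive_tool", "data": {
  "series": [
    [0,0,0,0,0,0,0.3],
    [0,0,0,0,0,0,0.1],
    [0,0,0,0,0,0,0.1],
    [0,0,0,0,0,0,0.1],
    [0,0,0,0,0,0,0.1]
  ]
}}

```text
clock: 13.2
position: [0.4264, -0.0927, 0.0144]
orientation: [[0.474, 0.881, 0.002], [0.881, -0.474, -0.001], [0.0, 0.002, -1.0]]
wrist_force: [-0.0, 1.0, 6.9]
gripper_width: 0.0377
gripper_force: 29.9
```

```bash
python3 - <<'E'
from tab import *
import pickle
V=[pickle.load(open(f'w{i}.pkl','rb')) for i in(1,2,3,5)]
for im,c in V:
    g=cv2.GaussianBlur(cv2.cvtColor(im,cv2.COLOR_RGB2GRAY),(5,5),0); hsv=cv2.cvtColor(im,cv2.COLOR_RGB2HSV)
    q=proj(c,[[0.64,-.026,.012]])[0]
    m=((g<90)&(hsv[...,1]<60)).astype(np.uint8); 
    n,l,st,ce=cv2.connectedComponentsWithStats(m)
    P=proj(c,[[.585,-.05,.012]])[0].astype(int)
    if not(0<=P[0]<640 and 0<=P[1]<400): print('out',P); continue
    k=cv2.findContours((l==l[P[1],P[0]]).astype(np.uint8),0,1)[0][0] if l[P[1],P[0]] else None
    if k is None: print('none',g[P[1],P[0]]); continue
    a=cv2.approxPolyDP(cv2.convexHull(k),5,True)[:,0]; print(P,a.tolist()); print(onz(c,a,.012))
E
```

```text
[331  75] [[385, 0], [356, 100], [264, 74], [279, 0]]
[[ 0.6896 -0.0883  0.012 ]
 [ 0.5648 -0.0893  0.012 ]
 [ 0.5633  0.0363  0.012 ]
 [ 0.6534  0.0384  0.012 ]]
[480  73] [[536, 0], [501, 96], [414, 71], [434, 0]]
[[ 0.6908 -0.0874  0.012 ]
 [ 0.5667 -0.0894  0.012 ]
 [ 0.5618  0.0363  0.012 ]
 [ 0.6488  0.0401  0.012 ]]
[611 189] [[600, 29], [639, 43], [639, 198], [629, 215], [531, 185]]
[[ 0.7235  0.0425  0.012 ]
 [ 0.7272 -0.0046  0.012 ]
 [ 0.5866 -0.0902  0.012 ]
 [ 0.5654 -0.089   0.012 ]
 [ 0.5636  0.0439  0.012 ]]
[446  86] [[614, 4], [582, 58], [444, 133], [388, 19], [410, 0]]
[[ 0.7704 -0.053   0.012 ]
 [ 0.722  -0.087   0.012 ]
 [ 0.5653 -0.0908  0.012 ]
 [ 0.5587  0.0322  0.012 ]
 [ 0.5841  0.0376  0.012 ]]
```

Call:
{"op": "drive_tool", "data": {
  "series": [
    [0,0,0.02,0,0,0,0.1],
    [0,0,0.04,0,0,0,0.1],
    [0.017,0.0105,0.01,0,0,-10,0.1],
    [0.017,0.0105,0,0,0,-10,0.1],
    [0.017,0.0105,0,0,0,-10,0.1]
  ]
}}

```text
clock: 13.82
position: [0.4769, -0.0607, 0.0838]
orientation: [[0.854, 0.521, 0.001], [0.521, -0.854, -0.0], [0.0, 0.001, -1.0]]
wrist_force: [1.0, -0.0, -0.6]
gripper_width: 0.0375
gripper_force: 29.9
```

Call:
{"op": "drive_tool", "data": {
  "series": [
    [0.017,0.0105,0,0,0,-10,0.1],
    [0.017,0.0105,0,0,0,-10,0.1],
    [0.017,0.0105,0,0,0,-10.2,0.1],
    [0,0,0,0,0,0,0.1],
    [0,0,0,0,0,0,0.1]
  ]
}}

```text
clock: 14.45
position: [0.5264, -0.0296, 0.0832]
orientation: [[1.0, 0.03, -0.002], [0.03, -1.0, -0.0], [-0.002, 0.0, -1.0]]
wrist_force: [-0.9, 0.2, 0.1]
gripper_width: 0.0378
gripper_force: 29.9
```

```bash
python3 - <<'E'
from tab import *
import pickle
im,c=shot('wrist','w6.png'); pickle.dump((im,c),open('w6.pkl','wb'))
s=telemetry.get_state(); print(s['position'],s['q'],s['clock'],s['gripper_width'],s['gripper_force'],s['orientation'])
E
```

```text
[ 0.5264 -0.0297  0.0833] [-10.7805  18.1781 103.4857  -0.0272  58.4168  77.5874] 14.5 0.03721912123710684 29.92738902568817 [[ 0.9996  0.0287 -0.0015]
 [ 0.0287 -0.9996 -0.0001]
 [-0.0015  0.0001 -1.    ]]
```

View pics/w6.png

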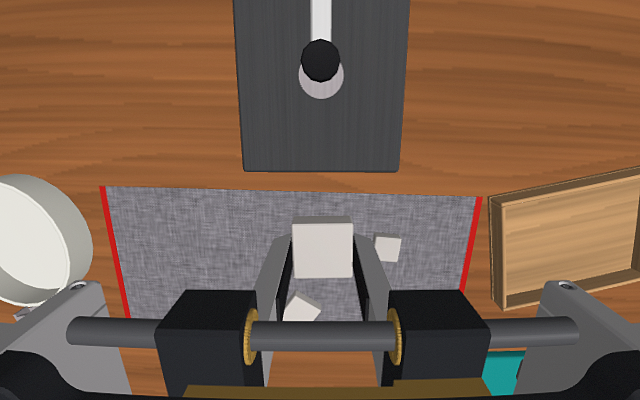

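The held tablet is centred at (323,251) and straight ahead of the gauge, whose button is at (320,60).

```bash
python3 - <<'E'
from tab import *
import pickle
im,c=pickle.load(open('w6.pkl','rb'))
print('button top',onz(c,[(320.5,60)],.078)); print('disc',onz(c,[(321.5,77)],.012))
print('front corners',onz(c,[(244,171),(399,172)],.012),'sides',onz(c,[(234.5,10),(409,10)],.012))
print('tablet',onz(c,[(293,223),(351,223),(353,277),(292,277)],.0855))
hsv=cv2.cvtColor(im,cv2.COLOR_RGB2HSV); g=im.mean(2)
m=(g[30:90,290:350]<45).astype(np.uint8); M=cv2.moments(m,True); print(M['m10']/M['m00']+290,M['m01']/M['m00']+30,M['m00'])
E
```

```text
button top [[ 0.6373 -0.0254  0.078 ]]
disc [[ 0.6361 -0.0258  0.012 ]]
front corners [[ 0.5617  0.0362  0.012 ]
 [ 0.5646 -0.0922  0.012 ]] sides [[ 0.6811  0.039   0.012 ]
 [ 0.6849 -0.0883  0.012 ]]
tablet [[ 0.545  -0.0114  0.0855]
 [ 0.546  -0.0464  0.0855]
 [ 0.5091 -0.0499  0.0855]
 [ 0.5079 -0.0108  0.0855]]
319.95038759689925 60.05503875968992 1290.0
```

Call:
{"op": "drive_tool", "data": {
  "series": [
    [0,0,-0.03,0,0,0,0.1],
    [0,0,-0.02,0,0,0,0.1],
    [0.02,0.0008,0,0,0,0,0.1],
    [0.02,0.0008,0,0,0,0,0.1],
    [0.02,0.0008,0,0,0,0,0.1]
  ]
}}

```text
clock: 15.12
position: [0.5873, -0.0276, 0.0336]
orientation: [[1.0, 0.028, -0.001], [0.028, -1.0, -0.0], [-0.001, 0.0, -1.0]]
wrist_force: [0.5, 0.9, -0.4]
gripper_width: 0.0375
gripper_force: 29.9
```

Call:
{"op": "drive_tool", "data": {
  "series": [
    [0.02,0.0008,0,0,0,0,0.1],
    [0.02,0.0008,0,0,0,0,0.1],
    [0.0115,0,0,0,0,0,0.1],
    [0,0,-0.004,0,0,0,0.1],
    [0,0,0,0,0,0,0.1]
  ]
}}

```text
clock: 15.75
position: [0.6374, -0.0255, 0.0288]
orientation: [[1.0, 0.027, -0.003], [0.027, -1.0, 0.0], [-0.003, -0.0, -1.0]]
wrist_force: [-0.6, 0.5, -1.8]
gripper_width: 0.0376
gripper_force: 29.9
```

Call:
{"op": "drive_tool", "data": {
  "series": [
    [0,0,-0.002,0,0,0,0.1],
    [0,0,0,0,0,0,0.1]
  ]
}}

```text
clock: 16.0
position: [0.6384, -0.0254, 0.0274]
orientation: [[1.0, 0.027, -0.001], [0.027, -1.0, -0.0], [-0.001, 0.0, -1.0]]
wrist_force: [-0.0, 0.1, -0.9]
gripper_width: 0.0376
gripper_force: 29.9
```

Call:
{"op": "drive_tool", "data": {
  "series": [
    [0,0,-0.001,0,0,0,0.1],
    [0,0,0,0,0,0,0.1]
  ]
}}

```text
clock: 16.25
position: [0.639, -0.0254, 0.0265]
orientation: [[1.0, 0.027, -0.0], [0.027, -1.0, -0.0], [-0.0, 0.0, -1.0]]
wrist_force: [-0.4, 0.4, -0.7]
gripper_width: 0.0375
gripper_force: 29.9
```

Call:
{"op": "drive_tool", "data": {
  "series": [
    [0,0,-0.001,0,0,0,0.1],
    [0,0,0,0,0,0,0.1]
  ]
}}

```text
clock: 16.5
position: [0.6391, -0.0255, 0.0265]
orientation: [[1.0, 0.027, 0.0], [0.027, -1.0, -0.0], [0.0, 0.0, -1.0]]
wrist_force: [-2.4, 0.3, 5.0]
gripper_width: 0.0382
gripper_force: 29.9
```

Call:
{"op": "drive_tool", "data": {
  "series": [
    [0,0,0,0,0,0,0.45],
    [0,0,0,0,0,0,0.5],
    [0,0,0,0,0,0,0.52],
    [0,0,0,0,0,0,0.52],
    [-0.015,-0.0004,0,0,0,0,0.52]
  ]
}}

```text
clock: 17.12
position: [0.6245, -0.026, 0.0253]
orientation: [[1.0, 0.027, 0.001], [0.027, -1.0, -0.0], [0.001, 0.0, -1.0]]
wrist_force: [0.5, 0.2, 0.3]
gripper_width: 0.0487
gripper_force: 0.0
```

Call:
{"op": "drive_tool", "data": {
  "series": [
    [-0.03,-0.0008,0,0,0,0,0.52],
    [-0.04,-0.001,0,0,0,0,0.52],
    [-0.015,-0.0004,0.01,0,0,0,0.3],
    [0,0,0.05,0,0,0,0],
    [0,0,0.045,0,0,0,0]
  ]
}}

```text
clock: 17.75
position: [0.5395, -0.0282, 0.1327]
orientation: [[1.0, 0.027, 0.002], [0.027, -1.0, -0.0], [0.002, 0.0, -1.0]]
wrist_force: [0.9, 0.0, 0.3]
gripper_width: 0.0225
gripper_force: 0.0
```

```bash
python3 - <<'E'
from tab import *
import pickle
im,c=shot('wrist','w7.png'); pickle.dump((im,c),open('w7.pkl','wb'))
s=telemetry.get_state(); print(s['position'],s['q'],s['clock'],s['gripper_width'])
cv2.imwrite('pics/w7c.png',cv2.cvtColor(im[0:320,160:480],cv2.COLOR_RGB2BGR))
g=im.mean(2); m=(g[:200,290:350]<45).astype(np.uint8)
for k in cv2.findContours(m,0,1)[0]:
  if cv2.contourArea(k)>200: (x,y),r=cv2.minEnclosingCircle(k); print(x+290,y,r,onz(c,[(x+290,y)],.078))
E
```

```text
[ 0.5436 -0.0288  0.1389] [-10.3618  15.9564  97.6564   0.0016  65.6021  78.0927] 17.8 0.018373747051109616
321.5 91.96666717529297 15.041747093200684 [[ 0.6374 -0.0251  0.078 ]]
```

View pics/w7c.png

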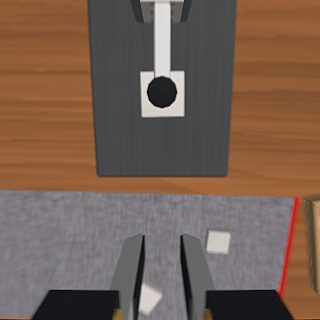

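The tablet sits flat under the button, at (162,93) in the crop. I'll go over the button and press with closed fingers.

Call:
{"op": "drive_tool", "data": {
  "series": [
    [0.035,0.001,0,0,0,0,0],
    [0.035,0.001,0,0,0,0,0],
    [0.028,0.001,0,0,0,0,0],
    [0,0,-0.01,0,0,0,0],
    [0,0,0,0,0,0,0]
  ]
}}

```text
clock: 18.42
position: [0.635, -0.0249, 0.1192]
orientation: [[1.0, 0.027, -0.004], [0.027, -1.0, 0.0], [-0.004, -0.0, -1.0]]
wrist_force: [-0.2, 0.9, 0.5]
gripper_width: 0.0004
gripper_force: 0.0
```

Call:
{"op": "drive_tool", "data": {
  "series": [
    [0,0,-0.01,0,0,0,0],
    [0,0,-0.01,0,0,0,0],
    [0,0,-0.005,0,0,0,0],
    [0,0,0,0,0,0,0],
    [0,0,0,0,0,0,0]
  ]
}}

```text
clock: 19.05
position: [0.6372, -0.0251, 0.0957]
orientation: [[1.0, 0.027, 0.001], [0.027, -1.0, -0.0], [0.001, 0.0, -1.0]]
wrist_force: [-0.4, 0.1, 0.1]
gripper_width: 0.0003
gripper_force: 0.0
```

Call:
{"op": "drive_tool", "data": {
  "series": [
    [0,0,-0.006,0,0,0,0],
    [0,0,-0.006,0,0,0,0],
    [0,0,-0.006,0,0,0,0],
    [0,0,0,0,0,0,0],
    [0,0,0,0,0,0,0]
  ]
}}

```text
clock: 19.68
position: [0.6373, -0.0251, 0.0776]
orientation: [[1.0, 0.027, 0.001], [0.027, -1.0, -0.0], [0.001, 0.0, -1.0]]
wrist_force: [1.6, -0.1, 1.8]
gripper_width: 0.0006
gripper_force: 1.1
```

Call:
{"op": "drive_tool", "data": {
  "series": [
    [0,0,-0.002,0,0,0,0],
    [0,0,-0.001,0,0,0,0],
    [0,0,0,0,0,0,0]
  ]
}}

```text
clock: 20.05
position: [0.6373, -0.0251, 0.0746]
orientation: [[1.0, 0.027, 0.001], [0.027, -1.0, -0.0], [0.001, 0.0, -1.0]]
wrist_force: [1.7, -0.3, 1.9]
gripper_width: 0.0
gripper_force: 1.2
```

Call:
{"op": "drive_tool", "data": {
  "series": [
    [0,0,-0.001,0,0,0,0],
    [0,0,0,0,0,0,0]
  ]
}}

```text
clock: 20.3
position: [0.6373, -0.0251, 0.0735]
orientation: [[1.0, 0.027, 0.001], [0.027, -1.0, -0.0], [0.001, 0.0, -1.0]]
wrist_force: [2.3, -0.7, 2.8]
gripper_width: 0.0008
gripper_force: 1.3
```

Call:
{"op": "drive_tool", "data": {
  "series": [
    [0,0,-0.001,0,0,0,0],
    [0,0,0,0,0,0,0]
  ]
}}

```text
clock: 20.55
position: [0.6373, -0.0251, 0.0725]
orientation: [[1.0, 0.027, 0.0], [0.027, -1.0, -0.0], [0.0, 0.0, -1.0]]
wrist_force: [2.5, -0.0, 2.6]
gripper_width: 0.0009
gripper_force: 1.3
```

Call:
{"op": "drive_tool", "data": {
  "series": [
    [0,0,-0.001,0,0,0,0],
    [0,0,0,0,0,0,0]
  ]
}}

```text
clock: 20.8
position: [0.6371, -0.0251, 0.0715]
orientation: [[1.0, 0.027, 0.0], [0.027, -1.0, -0.0], [0.0, 0.0, -1.0]]
wrist_force: [1.3, 0.3, 2.8]
gripper_width: 0.0006
gripper_force: 1.3
```

Call:
{"op": "drive_tool", "data": {
  "series": [
    [0,0,-0.001,0,0,0,0],
    [0,0,0,0,0,0,0]
  ]
}}

```text
clock: 21.05
position: [0.6371, -0.0251, 0.0713]
orientation: [[1.0, 0.027, 0.001], [0.027, -1.0, -0.0], [0.001, 0.0, -1.0]]
wrist_force: [1.3, -0.2, 5.9]
gripper_width: 0.0001
gripper_force: 3.2
```

Call:
{"op": "drive_tool", "data": {
  "series": [
    [0,0,-0.0005,0,0,0,0],
    [0,0,0,0,0,0,0],
    [0,0,0,0,0,0,0],
    [0,0,0,0,0,0,0],
    [0,0,0,0,0,0,0]
  ]
}}

```text
clock: 21.68
position: [0.6371, -0.0251, 0.0712]
orientation: [[1.0, 0.027, 0.001], [0.027, -1.0, -0.0], [0.001, 0.0, -1.0]]
wrist_force: [1.1, -0.3, 7.7]
gripper_width: 0.0005
gripper_force: 4.3
```

Call:
{"op": "drive_tool", "data": {
  "series": [
    [0,0,0,0,0,0,0],
    [0,0,0,0,0,0,0],
    [0,0,0,0,0,0,0],
    [0,0,0,0,0,0,0],
    [0,0,0.01,0,0,0,0]
  ]
}}

```text
clock: 22.3
position: [0.6361, -0.025, 0.0797]
orientation: [[1.0, 0.027, -0.002], [0.027, -1.0, 0.0], [-0.002, -0.0, -1.0]]
wrist_force: [0.7, -0.5, 1.2]
gripper_width: 0.0002
gripper_force: 0.9
```

Call:
{"op": "drive_tool", "data": {
  "series": [
    [0,0,0.02,0,0,0,0],
    [0,0,0.03,0,0,0,0],
    [-0.05,-0.001,0,0,0,0,0.2],
    [-0.05,-0.001,0,0,0,0,0.52],
    [0,0,-0.04,0,0,0,0.52]
  ]
}}

```text
clock: 22.92
position: [0.534, -0.0268, 0.0918]
orientation: [[1.0, 0.027, 0.001], [0.027, -1.0, -0.0], [0.001, 0.0, -1.0]]
wrist_force: [0.6, -1.3, -1.5]
gripper_width: 0.027
gripper_force: 0.0
```

Call:
{"op": "drive_tool", "data": {
  "series": [
    [0,0,-0.04,0,0,0,0.52],
    [0,0,-0.023,0,0,0,0.52],
    [0,0,0,0,0,0,0.52],
    [0,0,0,0,0,0,0.52]
  ]
}}

```text
clock: 23.42
position: [0.5371, -0.0271, 0.0275]
orientation: [[1.0, 0.027, -0.0], [0.027, -1.0, -0.0], [-0.0, 0.0, -1.0]]
wrist_force: [0.3, 0.4, -0.5]
gripper_width: 0.0486
gripper_force: 0.0
```

```bash
python3 - <<'E'
from tab import *
it,ct=shot('top','top3.png'); 
s=telemetry.get_state(); print(s['position'],s['q'],s['clock'],s['gripper_width'],s['orientation'])
im,c=shot('wrist','w8.png'); tablets(im,c,.028); 
g=im.mean(2); m=(g[:200,290:350]<45).astype(np.uint8)
E
```

```text
[ 0.5376 -0.0271  0.0279] [-10.2932  22.6664 106.0697  -0.0086  51.2006  78.1635] 23.475 0.0485925674953761 [[ 0.9996  0.027   0.0011]
 [ 0.027  -0.9996 -0.0003]
 [ 0.0011  0.0003 -1.    ]]
[298. 369.] ctr [ 0.4397 -0.0121  0.028 ] len [0.029  0.0319 0.0301 0.0335] ang [66.8749 57.3047 69.573  55.8374]
[324.  76.] ctr [ 0.6392 -0.0256  0.028 ] len [0.0368 0.0373 0.0389 0.0374] ang [2.6067 4.4379 2.6432 1.2273]
```

Call:
{"op": "drive_tool", "data": {
  "series": [
    [0.025,0.0005,0,0,0,0,0.52],
    [0.03,0.0005,0,0,0,0,0.52],
    [0.03,0.0005,0,0,0,0,0.52],
    [0.0165,0.0005,-0.001,0,0,0,0.52],
    [0,0,0,0,0,0,0.52]
  ]
}}

```text
clock: 24.15
position: [0.64, -0.0251, 0.0268]
orientation: [[1.0, 0.027, 0.002], [0.027, -1.0, -0.0], [0.002, 0.0, -1.0]]
wrist_force: [0.6, -0.2, -0.4]
gripper_width: 0.0494
gripper_force: 0.0
```

Call:
{"op": "drive_tool", "data": {
  "series": [
    [0,0,0,0,0,0,0.3],
    [0,0,0,0,0,0,0.1],
    [0,0,0,0,0,0,0.1],
    [0,0,0,0,0,0,0.1],
    [0,0,0.006,0,0,0,0.1]
  ]
}}

```text
clock: 24.78
position: [0.6382, -0.025, 0.0317]
orientation: [[1.0, 0.027, -0.001], [0.027, -1.0, 0.0], [-0.001, -0.0, -1.0]]
wrist_force: [0.8, 0.4, -1.2]
gripper_width: 0.0378
gripper_force: 30.0
```

```bash
python3 - <<'E'
from tab import *
it=cv2.cvtColor(cv2.imread('pics/top1.png'),cv2.COLOR_BGR2RGB)
c={k:(np.array(v) if k!='k1' else v) for k,v in cams.get_calibration('top').items()}
P=onz(c,[(431,208),(482,192),(491,228),(441,239)],.022); print(P,P.mean(0))
import pickle
im,w=pickle.load(open('w1.pkl','rb'))
P=onz(w,[(409,135),(521,142),(506,215),(404,211)],.022);print(P,P.mean(0))
s=telemetry.get_state(); print(s['position'],s['gripper_width'],s['gripper_force'],s['wrist_force'])
E
```

```text
[[ 0.5294 -0.1756  0.022 ]
 [ 0.5758 -0.3243  0.022 ]
 [ 0.4722 -0.3444  0.022 ]
 [ 0.4414 -0.2006  0.022 ]] [ 0.5047 -0.2612  0.022 ]
[[ 0.5411 -0.1706  0.022 ]
 [ 0.577  -0.3249  0.022 ]
 [ 0.4735 -0.3512  0.022 ]
 [ 0.4378 -0.2014  0.022 ]] [ 0.5073 -0.262   0.022 ]
[ 0.6382 -0.025   0.0317] 0.03777571948655088 29.989104866981506 [ 0.7532  0.443  -1.159 ]
```

Call:
{"op": "drive_tool", "data": {
  "series": [
    [-0.03,-0.0005,0,0,0,0,0.1],
    [-0.04,-0.001,0,0,0,0,0.1],
    [-0.04,-0.001,0,0,0,0,0.1],
    [0,0,0.045,0,0,0,0.1],
    [-0.004,-0.046,0,0,0,0,0.1]
  ]
}}

```text
clock: 25.4
position: [0.527, -0.0726, 0.0802]
orientation: [[0.999, 0.031, 0.008], [0.031, -1.0, -0.001], [0.008, 0.001, -1.0]]
wrist_force: [1.4, -1.6, -0.8]
gripper_width: 0.0379
gripper_force: 30.0
```

Call:
{"op": "drive_tool", "data": {
  "series": [
    [-0.004,-0.046,0,0,0,0,0.1],
    [-0.004,-0.046,0,0,0,0,0.1],
    [-0.004,-0.046,0,0,0,0,0.1],
    [-0.005,-0.047,0,0,0,0,0.1],
    [0,0,0,0,0,0,0.1]
  ]
}}

```text
clock: 26.02
position: [0.5079, -0.2622, 0.0772]
orientation: [[1.0, 0.023, 0.002], [0.023, -1.0, -0.002], [0.002, 0.002, -1.0]]
wrist_force: [-0.5, 0.4, 0.2]
gripper_width: 0.0378
gripper_force: 30.0
```

Call:
{"op": "drive_tool", "data": {
  "series": [
    [0,0,-0.03,0,0,0,0.1],
    [0,0,-0.02,0,0,0,0.1],
    [0,0,-0.006,0,0,0,0.1],
    [0,0,0,0,0,0,0.1],
    [0,0,0,0,0,0,0.1]
  ]
}}

```text
clock: 26.65
position: [0.5083, -0.2586, 0.0219]
orientation: [[1.0, 0.027, 0.002], [0.027, -1.0, -0.001], [0.001, 0.001, -1.0]]
wrist_force: [0.2, 0.4, -0.6]
gripper_width: 0.0379
gripper_force: 30.0
```

Call:
{"op": "drive_tool", "data": {
  "series": [
    [0,0,-0.003,0,0,0,0.1],
    [0,0,0,0,0,0,0.3],
    [0,0,0,0,0,0,0.5],
    [0,0,0,0,0,0,0.55],
    [0,0,0,0,0,0,0.55]
  ]
}}

```text
clock: 27.28
position: [0.5075, -0.2586, 0.0181]
orientation: [[1.0, 0.027, 0.0], [0.027, -1.0, -0.0], [0.0, 0.0, -1.0]]
wrist_force: [0.1, -0.1, 0.1]
gripper_width: 0.0521
gripper_force: 0.0
```

Call:
{"op": "drive_tool", "data": {
  "series": [
    [0,0,0.03,0,0,0,0.52],
    [0,0,0.05,0,0,0,0.52],
    [0,0,0.04,0,0,-8,0.52],
    [-0.017,0.05,0,0,0,-8,0.52],
    [-0.017,0.05,0,0,0,-8,0.52]
  ]
}}

```text
clock: 27.9
position: [0.4735, -0.1579, 0.1386]
orientation: [[0.922, -0.388, 0.001], [-0.388, -0.922, -0.0], [0.001, -0.0, -1.0]]
wrist_force: [-0.3, 1.0, -0.2]
gripper_width: 0.0485
gripper_force: 0.0
```

Call:
{"op": "drive_tool", "data": {
  "series": [
    [-0.017,0.05,0,0,0,-9,0.52],
    [-0.017,0.05,0,0,0,0,0.52],
    [-0.017,0.05,0,0,0,0,0.52],
    [0,0,0,0,0,0,0.52],
    [0,0,0,0,0,0,0.52]
  ]
}}

```text
clock: 28.52
position: [0.4232, -0.0089, 0.1383]
orientation: [[0.853, -0.521, 0.001], [-0.521, -0.853, -0.001], [0.002, 0.0, -1.0]]
wrist_force: [-0.0, -0.1, 1.8]
gripper_width: 0.0487
gripper_force: 0.0
```

```bash
python3 - <<'E'
from tab import *
im,c=shot('wrist','w9.png'); tablets(im,c,.012)
s=telemetry.get_state(); print(s['position'],s['q'],s['clock'],np.degrees(np.arctan2(s['orientation'][1,0],s['orientation'][0,0])))
E
```

```text
[323. 196.] ctr [ 0.4233 -0.0111  0.012 ] len [0.0302 0.0294 0.0302 0.0302] ang [55.8127 56.4338 57.3819 56.3693]
[354.  93.] ctr [ 0.4947 -0.0888  0.012 ] len [0.0228 0.023  0.0232 0.0232] ang [84.3332 88.0095 84.7732 86.9943]
[ 0.4234 -0.0094  0.1382] [-10.669    6.3466 110.6685  -0.0414  62.9166 110.8241] 28.575 -31.474236979664582
```

View pics/w9.png

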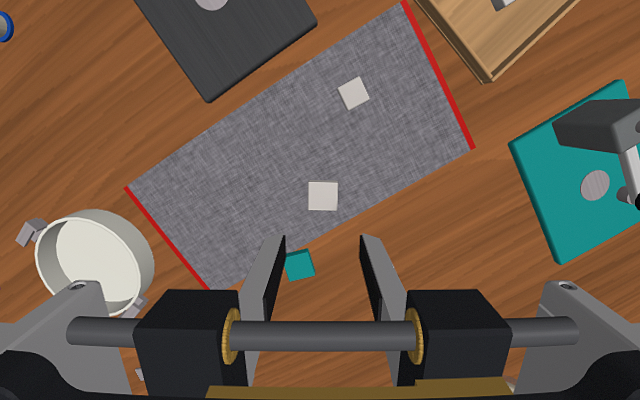

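The medium tablet is at (323,196), the small at (354,93), and the pot is open. I'll grasp the medium.

Call:
{"op": "drive_tool", "data": {
  "series": [
    [0,-0.0015,-0.05,0,0,-1.5,0.52],
    [0,0,-0.045,0,0,0,0.52],
    [0,0,-0.02,0,0,0,0.52],
    [0,0,-0.0087,0,0,0,0.52],
    [0,0,0,0,0,0,0.52]
  ]
}}

```text
clock: 29.2
position: [0.423, -0.0109, 0.0141]
orientation: [[0.838, -0.545, -0.0], [-0.545, -0.838, -0.0], [-0.0, 0.0, -1.0]]
wrist_force: [0.5, -0.7, 0.0]
gripper_width: 0.0489
gripper_force: 0.0
```

Call:
{"op": "drive_tool", "data": {
  "series": [
    [0,0,0,0,0,0,0.3],
    [0,0,0,0,0,0,0.1],
    [0,0,0,0,0,0,0.1],
    [0,0,0,0,0,0,0.1],
    [0,0,0,0,0,0,0.1]
  ]
}}

```text
clock: 29.82
position: [0.4233, -0.0102, 0.0151]
orientation: [[0.839, -0.544, 0.002], [-0.544, -0.839, -0.001], [0.002, -0.0, -1.0]]
wrist_force: [0.4, -0.3, 6.6]
gripper_width: 0.0306
gripper_force: 30.0
```

Call:
{"op": "drive_tool", "data": {
  "series": [
    [0,0,0.02,0,0,0,0.1],
    [0,0,0.04,0,0,0,0.1],
    [0.03,-0.005,0.005,0,0,8.5,0.1],
    [0.03,-0.005,0,0,0,8.5,0.1],
    [0.03,-0.005,0,0,0,8.5,0.1]
  ]
}}

```text
clock: 30.45
position: [0.5132, -0.025, 0.0795]
orientation: [[0.992, -0.125, 0.0], [-0.125, -0.992, -0.0], [0.0, 0.0, -1.0]]
wrist_force: [0.7, -0.8, -0.5]
gripper_width: 0.0307
gripper_force: 30.0
```

Call:
{"op": "drive_tool", "data": {
  "series": [
    [0.013,-0.002,0,0,0,9,0.1],
    [0,0,0,0,0,0,0.1],
    [0,0,0,0,0,0,0.1],
    [0,0,0,0,0,0,0.1]
  ]
}}

```text
clock: 30.95
position: [0.5245, -0.0268, 0.0792]
orientation: [[1.0, 0.026, -0.001], [0.026, -1.0, 0.0], [-0.001, -0.0, -1.0]]
wrist_force: [0.2, -0.1, -0.0]
gripper_width: 0.0304
gripper_force: 30.0
```

```bash
python3 - <<'E'
from tab import *
im,c=shot('wrist','w10.png'); 
s=telemetry.get_state(); print(s['position'],s['clock'],np.degrees(np.arctan2(s['orientation'][1,0],s['orientation'][0,0])),s['gripper_width'],s['gripper_force'])
tablets(im,c,s['position'][2]-.0025)
g=im.mean(2); m=(g[:200,290:350]<45).astype(np.uint8)
for k in cv2.findContours(m,0,1)[0]:
  if cv2.contourArea(k)>200: (x,y),r=cv2.minEnclosingCircle(k); print(x+290,y,r,onz(c,[(x+290,y)],.078))
E
```

```text
[ 0.5247 -0.0269  0.0793] 31.0 1.4954543485740295 0.030952799517436708 29.999858736991882
[322. 248.] ctr [ 0.5241 -0.027   0.0768] len [0.0293 0.0302 0.0308 0.0302] ang [1.4879 2.9014 1.4848 0.1304]
[584. 240.] ctr [ 0.5333 -0.2014  0.0768] len [0.0335 0.0282 0.0348 0.0298] ang [ 2.2741 79.0199  4.5918 77.2992]
324.5 55.44736862182617 21.738439559936523 [[ 0.6371 -0.0251  0.078 ]]
```

Call:
{"op": "drive_tool", "data": {
  "series": [
    [0,-0.0012,-0.03,0,0,0,0.1],
    [0,0,-0.015,0,0,0,0.1],
    [0.02,0.0005,0,0,0,0,0.1],
    [0.02,0.0005,0,0,0,0,0.1],
    [0.02,0.0005,0,0,0,0,0.1]
  ]
}}

```text
clock: 31.62
position: [0.5859, -0.0267, 0.0342]
orientation: [[1.0, 0.026, -0.0], [0.026, -1.0, 0.0], [-0.0, -0.0, -1.0]]
wrist_force: [0.3, -0.4, 0.1]
gripper_width: 0.0307
gripper_force: 30.0
```

Call:
{"op": "drive_tool", "data": {
  "series": [
    [0.02,0.0005,0,0,0,0,0.1],
    [0.02,0.0005,0,0,0,0,0.1],
    [0.013,0.0003,0,0,0,0,0.1],
    [0,0,-0.004,0,0,0,0.1],
    [0,0,0,0,0,0,0.1]
  ]
}}

```text
clock: 32.25
position: [0.637, -0.0253, 0.0295]
orientation: [[1.0, 0.027, -0.003], [0.027, -1.0, 0.0], [-0.003, -0.0, -1.0]]
wrist_force: [-0.1, -0.4, -0.2]
gripper_width: 0.0303
gripper_force: 30.0
```

Call:
{"op": "drive_tool", "data": {
  "series": [
    [0,0,-0.002,0,0,0,0.1],
    [0,0,0,0,0,0,0.1]
  ]
}}

```text
clock: 32.5
position: [0.6379, -0.0254, 0.0282]
orientation: [[1.0, 0.027, -0.001], [0.027, -1.0, -0.0], [-0.001, 0.0, -1.0]]
wrist_force: [-1.3, -0.3, -0.1]
gripper_width: 0.0309
gripper_force: 30.0
```

Call:
{"op": "drive_tool", "data": {
  "series": [
    [0,0,-0.001,0,0,0,0.1],
    [0,0,0,0,0,0,0.1]
  ]
}}

```text
clock: 32.75
position: [0.6384, -0.0255, 0.0273]
orientation: [[1.0, 0.027, -0.0], [0.027, -1.0, -0.0], [-0.0, 0.0, -1.0]]
wrist_force: [-0.6, -0.5, 0.3]
gripper_width: 0.0304
gripper_force: 30.0
```

Call:
{"op": "drive_tool", "data": {
  "series": [
    [0,0,-0.001,0,0,0,0.1],
    [0,0,0,0,0,0,0.1]
  ]
}}

```text
clock: 33.0
position: [0.6385, -0.0255, 0.0271]
orientation: [[1.0, 0.027, 0.0], [0.027, -1.0, -0.0], [0.0, 0.0, -1.0]]
wrist_force: [-1.8, 0.9, 5.3]
gripper_width: 0.0306
gripper_force: 30.0
```

Call:
{"op": "drive_tool", "data": {
  "series": [
    [0,0,0,0,0,0,0.4],
    [0,0,0,0,0,0,0.45],
    [0,0,0,0,0,0,0.46],
    [0,0,0,0,0,0,0.46],
    [-0.015,-0.0004,0,0,0,0,0.46]
  ]
}}

```text
clock: 33.62
position: [0.624, -0.0259, 0.0261]
orientation: [[1.0, 0.027, 0.001], [0.027, -1.0, -0.0], [0.001, 0.0, -1.0]]
wrist_force: [-0.8, -0.6, -0.0]
gripper_width: 0.0429
gripper_force: 0.0
```

Call:
{"op": "drive_tool", "data": {
  "series": [
    [-0.03,-0.0008,0,0,0,0,0.46],
    [-0.04,-0.001,0,0,0,0,0.46],
    [-0.015,-0.0004,0.01,0,0,0,0.3],
    [0,0,0.05,0,0,0,0],
    [0,0,0.045,0,0,0,0]
  ]
}}

```text
clock: 34.25
position: [0.539, -0.0282, 0.1335]
orientation: [[1.0, 0.027, 0.002], [0.027, -1.0, -0.0], [0.002, 0.0, -1.0]]
wrist_force: [0.4, -0.3, 0.4]
gripper_width: 0.0166
gripper_force: 0.0
```

Call:
{"op": "drive_tool", "data": {
  "series": [
    [0,0,0,0,0,0,0],
    [0,0,0,0,0,0,0]
  ]
}}

```text
clock: 34.5
position: [0.5384, -0.028, 0.1314]
orientation: [[1.0, 0.027, 0.001], [0.027, -1.0, -0.0], [0.001, 0.0, -1.0]]
wrist_force: [0.3, 0.2, 0.3]
gripper_width: 0.0005
gripper_force: 0.0
```

```bash
cat > chk.py <<'E'
from tab import *
import sys
s=telemetry.get_state(); print(s['position'],s['clock'],s['gripper_width'])
im,c=shot('wrist',sys.argv[1]); 
g=im.mean(2); m=(g[:200,290:350]<45).astype(np.uint8)
for k in cv2.findContours(m,0,1)[0]:
  if cv2.contourArea(k)>200: (x,y),r=cv2.minEnclosingCircle(k); print('button',x+290,y,r,onz(c,[(x+290,y)],.078))
tablets(im,c,.024)
E
python3 chk.py w11.png
```

```text
[ 0.5384 -0.028   0.1314] 34.5 0.00047177825821995525
button 321.5 90.64286041259766 14.854836463928223 [[ 0.6371 -0.0249  0.078 ]]
[378. 240.] ctr [ 0.4993 -0.0857  0.024 ] len [0.023  0.0216 0.0231 0.0221] ang [86.6096 82.8148 87.8365 82.5198]
[539. 232.] ctr [ 0.5108 -0.256   0.024 ] len [0.0419 0.0387 0.0436 0.0378] ang [ 1.2936 15.4956  0.6411 13.1507]
[322.  94.] ctr [ 0.6378 -0.0257  0.024 ] len [0.029  0.0297 0.0298 0.0297] ang [1.5602 2.353  1.5565 0.7921]
```

Call:
{"op": "drive_tool", "data": {
  "series": [
    [0.035,0.001,0,0,0,0,0],
    [0.035,0.001,0,0,0,0,0],
    [0.029,0.001,0,0,0,0,0],
    [0,0,-0.016,0,0,0,0],
    [0,0,-0.01,0,0,0,0]
  ]
}}

```text
clock: 35.17
position: [0.6346, -0.0248, 0.1022]
orientation: [[1.0, 0.027, -0.006], [0.027, -1.0, 0.001], [-0.006, -0.001, -1.0]]
wrist_force: [-0.5, -0.1, 0.2]
gripper_width: 0.0006
gripper_force: 0.0
```

Call:
{"op": "drive_tool", "data": {
  "series": [
    [0,0,-0.01,0,0,0,0],
    [0,0,-0.006,0,0,0,0],
    [0,0,-0.006,0,0,0,0],
    [0,0,-0.006,0,0,0,0],
    [0,0,0,0,0,0,0]
  ]
}}

```text
clock: 35.8
position: [0.6372, -0.0251, 0.0771]
orientation: [[1.0, 0.027, -0.001], [0.027, -1.0, -0.0], [-0.001, 0.0, -1.0]]
wrist_force: [-1.2, -0.2, 1.6]
gripper_width: 0.0007
gripper_force: 1.1
```

Call:
{"op": "drive_tool", "data": {
  "series": [
    [0,0,-0.002,0,0,0,0],
    [0,0,-0.001,0,0,0,0],
    [0,0,-0.001,0,0,0,0],
    [0,0,0,0,0,0,0]
  ]
}}

```text
clock: 36.3
position: [0.6376, -0.0251, 0.0733]
orientation: [[1.0, 0.027, 0.0], [0.027, -1.0, -0.0], [0.0, 0.0, -1.0]]
wrist_force: [-2.1, -0.5, 3.1]
gripper_width: 0.0004
gripper_force: 1.3
```

Call:
{"op": "drive_tool", "data": {
  "series": [
    [0,0,-0.001,0,0,0,0],
    [0,0,0,0,0,0,0]
  ]
}}

```text
clock: 36.55
position: [0.6376, -0.0251, 0.0722]
orientation: [[1.0, 0.027, 0.0], [0.027, -1.0, -0.0], [0.0, 0.0, -1.0]]
wrist_force: [-1.8, -0.6, 2.5]
gripper_width: 0.0002
gripper_force: 1.3
```

Call:
{"op": "drive_tool", "data": {
  "series": [
    [0,0,-0.001,0,0,0,0],
    [0,0,0,0,0,0,0]
  ]
}}

```text
clock: 36.8
position: [0.6376, -0.0251, 0.0712]
orientation: [[1.0, 0.027, 0.0], [0.027, -1.0, -0.0], [0.0, 0.0, -1.0]]
wrist_force: [-2.4, -0.9, 3.2]
gripper_width: 0.0002
gripper_force: 1.4
```

Call:
{"op": "drive_tool", "data": {
  "series": [
    [0,0,-0.001,0,0,0,0],
    [0,0,0,0,0,0,0]
  ]
}}

```text
clock: 37.05
position: [0.6376, -0.0251, 0.0702]
orientation: [[1.0, 0.027, 0.0], [0.027, -1.0, -0.0], [0.0, 0.0, -1.0]]
wrist_force: [-1.7, -0.2, 3.2]
gripper_width: 0.0003
gripper_force: 1.4
```

Call:
{"op": "drive_tool", "data": {
  "series": [
    [0,0,-0.001,0,0,0,0],
    [0,0,0,0,0,0,0]
  ]
}}

```text
clock: 37.3
position: [0.6376, -0.0251, 0.0692]
orientation: [[1.0, 0.027, 0.0], [0.027, -1.0, -0.0], [0.0, 0.0, -1.0]]
wrist_force: [-1.6, 0.5, 2.5]
gripper_width: -0.0
gripper_force: 1.4
```

Call:
{"op": "drive_tool", "data": {
  "series": [
    [0,0,-0.001,0,0,0,0],
    [0,0,0,0,0,0,0]
  ]
}}

```text
clock: 37.55
position: [0.6376, -0.0251, 0.0682]
orientation: [[1.0, 0.027, 0.0], [0.027, -1.0, -0.0], [0.0, 0.0, -1.0]]
wrist_force: [-1.6, -0.9, 3.0]
gripper_width: 0.0007
gripper_force: 1.5
```

Call:
{"op": "drive_tool", "data": {
  "series": [
    [0,0,-0.001,0,0,0,0],
    [0,0,0,0,0,0,0]
  ]
}}

```text
clock: 37.8
position: [0.6376, -0.0251, 0.0673]
orientation: [[1.0, 0.027, 0.0], [0.027, -1.0, -0.0], [0.0, 0.0, -1.0]]
wrist_force: [-1.9, 0.3, 3.9]
gripper_width: 0.0006
gripper_force: 1.6
```

Call:
{"op": "drive_tool", "data": {
  "series": [
    [0,0,-0.001,0,0,0,0],
    [0,0,-0.0005,0,0,0,0],
    [0,0,0,0,0,0,0],
    [0,0,0,0,0,0,0],
    [0,0,0,0,0,0,0]
  ]
}}

```text
clock: 38.42
position: [0.6376, -0.0251, 0.0672]
orientation: [[1.0, 0.027, 0.001], [0.027, -1.0, -0.0], [0.001, 0.0, -1.0]]
wrist_force: [-3.7, 0.1, 10.9]
gripper_width: 0.0001
gripper_force: 5.0
```

Call:
{"op": "drive_tool", "data": {
  "series": [
    [0,0,0,0,0,0,0],
    [0,0,0,0,0,0,0],
    [0,0,0,0,0,0,0],
    [0,0,0,0,0,0,0],
    [0,0,0,0,0,0,0]
  ]
}}

```text
clock: 39.05
position: [0.6376, -0.0251, 0.0672]
orientation: [[1.0, 0.027, 0.001], [0.027, -1.0, -0.0], [0.001, 0.0, -1.0]]
wrist_force: [-3.1, -0.3, 9.3]
gripper_width: 0.0004
gripper_force: 5.0
```

Call:
{"op": "drive_tool", "data": {
  "series": [
    [0,0,0.02,0,0,0,0],
    [0,0,0.045,0,0,0,0],
    [-0.05,-0.001,0,0,0,0,0.2],
    [-0.05,-0.001,0,0,0,0,0.48],
    [0,0,-0.04,0,0,0,0.48]
  ]
}}

```text
clock: 39.67
position: [0.5369, -0.0269, 0.093]
orientation: [[1.0, 0.026, 0.006], [0.027, -1.0, -0.001], [0.006, 0.001, -1.0]]
wrist_force: [0.5, -0.5, -0.3]
gripper_width: 0.0273
gripper_force: 0.0
```

Call:
{"op": "drive_tool", "data": {
  "series": [
    [0,0,-0.04,0,0,0,0.48],
    [0,0,-0.023,0,0,0,0.48],
    [0,0,0,0,0,0,0.48],
    [0,0,0,0,0,0,0.48]
  ]
}}

```text
clock: 40.17
position: [0.5385, -0.0271, 0.0284]
orientation: [[1.0, 0.027, 0.002], [0.027, -1.0, -0.0], [0.002, 0.0, -1.0]]
wrist_force: [0.0, 0.3, -0.4]
gripper_width: 0.0452
gripper_force: 0.0
```

```bash
python3 chk.py w12.png
```

```text
[ 0.5385 -0.0271  0.0284] 40.175 0.045205221658198964
button 324.2105255126953 67.9473648071289 30.077098846435547 [[ 0.6375 -0.0251  0.078 ]]
[622. 284.] ctr [ 0.512  -0.2464  0.024 ] len [0.0284 0.0402 0.0306 0.0386] ang [89.732  22.2543 88.1458 19.6939]
[324.  93.] ctr [ 0.6322 -0.0259  0.024 ] len [0.0303 0.0181 0.0311 0.0181] ang [1.5766 2.9557 1.5678 0.3723]
```

The medium tablet reads 12 mm (stop at 0.0672, against 0.0713 for the 16 mm large), so it goes in the pot.

Call:
{"op": "drive_tool", "data": {
  "series": [
    [0.025,0.0005,0,0,0,0,0.48],
    [0.03,0.0005,0,0,0,0,0.48],
    [0.03,0.0005,0,0,0,0,0.48],
    [0.015,0.0003,-0.0015,0,0,0,0.48],
    [0,0,0,0,0,0,0.48]
  ]
}}

```text
clock: 40.85
position: [0.6382, -0.0253, 0.0266]
orientation: [[1.0, 0.027, 0.001], [0.027, -1.0, -0.0], [0.001, 0.0, -1.0]]
wrist_force: [-0.3, 0.0, 0.4]
gripper_width: 0.0448
gripper_force: 0.0
```

Call:
{"op": "drive_tool", "data": {
  "series": [
    [0,0,0,0,0,0,0.3],
    [0,0,0,0,0,0,0.1],
    [0,0,0,0,0,0,0.1],
    [0,0,0,0,0,0,0.1],
    [0,0,0.006,0,0,0,0.1]
  ]
}}

```text
clock: 41.48
position: [0.6369, -0.0252, 0.032]
orientation: [[1.0, 0.027, -0.001], [0.027, -1.0, 0.0], [-0.001, -0.0, -1.0]]
wrist_force: [1.0, 0.6, -1.3]
gripper_width: 0.0306
gripper_force: 30.0
```

Call:
{"op": "drive_tool", "data": {
  "series": [
    [-0.03,-0.0005,0,0,0,0,0.1],
    [-0.04,-0.001,0,0,0,0,0.1],
    [-0.04,-0.001,0,0,0,0,0.1],
    [0,0,0.04,0,0,0,0.1],
    [0,0.01,0.04,0,0,0,0.1]
  ]
}}

```text
clock: 42.1
position: [0.5267, -0.0181, 0.1133]
orientation: [[1.0, 0.026, -0.001], [0.026, -1.0, -0.0], [-0.001, 0.0, -1.0]]
wrist_force: [0.0, -0.6, -1.0]
gripper_width: 0.0305
gripper_force: 30.0
```

Call:
{"op": "drive_tool", "data": {
  "series": [
    [-0.01,0.05,0,0,0,0,0.1],
    [-0.01,0.05,0,0,0,0,0.1],
    [-0.01,0.05,0,0,0,0,0.1],
    [-0.01,0.05,0,0,0,0,0.1],
    [-0.01,0.05,0,0,0,0,0.1]
  ]
}}

```text
clock: 42.72
position: [0.4773, 0.2339, 0.1129]
orientation: [[1.0, 0.027, 0.001], [0.027, -1.0, 0.0], [0.001, -0.0, -1.0]]
wrist_force: [0.9, 0.2, -0.7]
gripper_width: 0.0302
gripper_force: 30.0
```

Call:
{"op": "drive_tool", "data": {
  "series": [
    [-0.004,0.02,0,0,0,0,0.1],
    [0,0,0,0,0,0,0.1],
    [0,0,0,0,0,0,0.1]
  ]
}}

```text
clock: 43.1
position: [0.4737, 0.2515, 0.1124]
orientation: [[1.0, 0.027, 0.0], [0.027, -1.0, -0.001], [0.0, 0.001, -1.0]]
wrist_force: [-0.2, 0.2, -0.5]
gripper_width: 0.0304
gripper_force: 30.0
```

Call:
{"op": "drive_tool", "data": {
  "series": [
    [0,0,-0.05,0,0,0,0.1],
    [0,0,-0.03,0,0,0,0.1],
    [0,0,-0.01,0,0,0,0.1],
    [0,0,-0.002,0,0,0,0.1],
    [0,0,0,0,0,0,0.1]
  ]
}}

```text
clock: 43.72
position: [0.4746, 0.2522, 0.0213]
orientation: [[1.0, 0.026, 0.002], [0.026, -1.0, 0.001], [0.002, -0.001, -1.0]]
wrist_force: [0.4, 0.8, -0.7]
gripper_width: 0.0303
gripper_force: 30.0
```

Call:
{"op": "drive_tool", "data": {
  "series": [
    [0,0,0,0,0,0,0.35],
    [0,0,0,0,0,0,0.44],
    [0,0,0,0,0,0,0.46],
    [0,0,0,0,0,0,0.46],
    [0,0,0.02,0,0,0,0.46]
  ]
}}

```text
clock: 44.35
position: [0.4722, 0.2517, 0.0393]
orientation: [[1.0, 0.027, -0.003], [0.027, -1.0, -0.001], [-0.003, 0.001, -1.0]]
wrist_force: [0.7, 0.9, 0.4]
gripper_width: 0.0431
gripper_force: 0.0
```

Call:
{"op": "drive_tool", "data": {
  "series": [
    [0,0,0.05,0,0,0,0.45],
    [0,0,0.04,0,0,0,0.45],
    [0.003,-0.05,0,0,0,0,0.45],
    [0.003,-0.05,0,0,0,0,0.45],
    [0.003,-0.05,0,0,0,0,0.45]
  ]
}}

```text
clock: 44.98
position: [0.4825, 0.101, 0.1305]
orientation: [[1.0, 0.028, 0.001], [0.028, -1.0, -0.0], [0.001, 0.0, -1.0]]
wrist_force: [0.8, -0.4, -0.8]
gripper_width: 0.0422
gripper_force: 0.0
```

Call:
{"op": "drive_tool", "data": {
  "series": [
    [0.003,-0.05,0,0,0,-3,0.45],
    [0.003,-0.05,0,0,0,-3,0.45],
    [0.003,-0.05,0,0,0,0,0.45],
    [0.003,-0.04,0,0,0,0,0.45],
    [0,0,0,0,0,0,0.45]
  ]
}}

```text
clock: 45.6
position: [0.4949, -0.0902, 0.1303]
orientation: [[0.997, -0.082, 0.0], [-0.082, -0.997, -0.001], [0.0, 0.001, -1.0]]
wrist_force: [-0.5, 0.8, -0.1]
gripper_width: 0.0423
gripper_force: 0.0
```

Call:
{"op": "drive_tool", "data": {
  "series": [
    [0,0,0,0,0,0,0.45],
    [0,0,0,0,0,0,0.45]
  ]
}}

```text
clock: 45.85
position: [0.4942, -0.0866, 0.1302]
orientation: [[0.997, -0.076, -0.0], [-0.076, -0.997, 0.0], [-0.0, -0.0, -1.0]]
wrist_force: [0.2, 0.3, -0.4]
gripper_width: 0.0422
gripper_force: 0.0
```

```bash
python3 - <<'E'
from tab import *
s=telemetry.get_state(); print(s['position'],s['q'],s['clock'],np.degrees(np.arctan2(s['orientation'][1,0],s['orientation'][0,0])))
im,c=shot('wrist','w13.png'); tablets(im,c,.012)
E
```

```text
[ 0.4942 -0.0866  0.1302] [-17.8966  13.3835 102.769    0.0171  63.8762  76.4717] 45.85 -4.375838658333402
[324. 198.] ctr [ 0.4942 -0.0886  0.012 ] len [0.0221 0.0221 0.0225 0.0221] ang [85.6385 86.3491 85.6361 85.1304]
[496. 173.] ctr [ 0.5074 -0.2643  0.012 ] len [0.0381 0.0418 0.0397 0.0412] ang [86.3117  6.0717 85.7701  4.0395]
[243.  51.] ctr [ 0.6368 -0.0266  0.012 ] len [0.033  0.0289 0.0332 0.0296] ang [48.6422 54.6167 49.8624 54.0036]
```

View pics/w13.png

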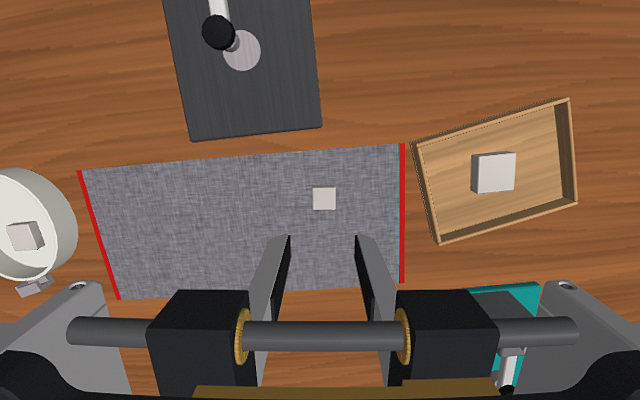

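The large is in the tray at (494,172) and the medium in the pot at (24,237). The small tablet is at (324,198) and the foot is up. I'll grip the small one 6 mm behind its centre so the fingers clear the button.

Call:
{"op": "drive_tool", "data": {
  "series": [
    [-0.006,-0.0015,-0.05,0,0,0,0.45],
    [0,0,-0.04,0,0,0,0.45],
    [0,0,-0.017,0,0,0,0.45],
    [0,0,-0.0087,0,0,0,0.45],
    [0,0,0,0,0,0,0.45]
  ]
}}

```text
clock: 46.52
position: [0.4886, -0.0887, 0.0145]
orientation: [[0.997, -0.077, -0.0], [-0.077, -0.997, 0.0], [-0.0, -0.0, -1.0]]
wrist_force: [-0.8, -0.2, 0.5]
gripper_width: 0.0424
gripper_force: 0.0
```

Call:
{"op": "drive_tool", "data": {
  "series": [
    [0,0,0,0,0,0,0.25],
    [0,0,0,0,0,0,0.1],
    [0,0,0,0,0,0,0.1],
    [0,0,0,0,0,0,0.1],
    [0,0,0,0,0,0,0.1]
  ]
}}

```text
clock: 47.15
position: [0.4892, -0.0894, 0.0154]
orientation: [[0.997, -0.078, 0.002], [-0.078, -0.997, -0.0], [0.002, 0.0, -1.0]]
wrist_force: [0.9, 1.5, 6.0]
gripper_width: 0.0238
gripper_force: 30.0
```

Call:
{"op": "drive_tool", "data": {
  "series": [
    [0,0,0.02,0,0,0,0.1],
    [0,0,0.04,0,0,3,0.1],
    [0.017,0.03,0.005,0,0,3,0.1],
    [0.017,0.03,0,0,0,0,0.1],
    [0,0,0,0,0,0,0.1]
  ]
}}

```text
clock: 47.78
position: [0.5232, -0.028, 0.0796]
orientation: [[1.0, 0.03, 0.001], [0.03, -1.0, -0.0], [0.001, 0.0, -1.0]]
wrist_force: [-0.1, -0.8, 0.6]
gripper_width: 0.0234
gripper_force: 30.0
```

Call:
{"op": "drive_tool", "data": {
  "series": [
    [0,0,0,0,0,0,0.1],
    [0,0,0,0,0,0,0.1]
  ]
}}

```text
clock: 48.02
position: [0.5217, -0.03, 0.0793]
orientation: [[1.0, 0.026, -0.001], [0.026, -1.0, -0.0], [-0.001, 0.0, -1.0]]
wrist_force: [-0.3, 0.3, 0.4]
gripper_width: 0.0234
gripper_force: 30.0
```

```bash
python3 chk.py w14.png; python3 - <<'E'
from tab import *
s=telemetry.get_state(); print(np.degrees(np.arctan2(s['orientation'][1,0],s['orientation'][0,0])),s['gripper_width'],s['gripper_force'])
im=cv2.cvtColor(cv2.imread('pics/w14.png'),cv2.COLOR_BGR2RGB); c={k:(np.array(v) if k!='k1' else v) for k,v in cams.get_calibration('wrist').items()}
tablets(im,c,s['position'][2]-.0025)
E
```

```text
[ 0.5217 -0.03    0.0793] 48.025 0.023406011549442485
button 319.0 49.96590805053711 22.056869506835938 [[ 0.6369 -0.0253  0.078 ]]
[322. 240.] ctr [ 0.5034 -0.0308  0.024 ] len [0.0301 0.0297 0.0312 0.0297] ang [1.4941 2.6107 1.4891 0.448 ]
[582. 236.] ctr [ 0.5112 -0.2558  0.024 ] len [0.0425 0.0389 0.0448 0.0375] ang [ 1.156  18.5849  0.1763 15.6603]
[320.  74.] ctr [ 0.6317 -0.0258  0.024 ] len [0.0312 0.0232 0.032  0.0233] ang [5.4857 6.9898 5.5906 4.9581]
1.4860760591466542 0.023030976785275055 29.989957809448242
[322. 240.] ctr [ 0.5271 -0.0301  0.0768] len [0.023  0.0227 0.0239 0.0227] ang [1.4841 2.5987 1.4795 0.4378]
[582. 236.] ctr [ 0.5331 -0.2022  0.0768] len [0.0325 0.0297 0.0342 0.0287] ang [ 1.146  18.5597  0.1668 15.6374]
```

Call:
{"op": "drive_tool", "data": {
  "series": [
    [0,0.0017,-0.03,0,0,0,0.1],
    [0,0,-0.0155,0,0,0,0.1],
    [0.02,0.0005,0,0,0,0,0.1],
    [0.02,0.0005,0,0,0,0,0.1],
    [0.02,0.0005,0,0,0,0,0.1]
  ]
}}

```text
clock: 48.7
position: [0.5828, -0.0269, 0.034]
orientation: [[1.0, 0.026, -0.0], [0.026, -1.0, -0.0], [-0.0, 0.0, -1.0]]
wrist_force: [-0.5, 1.2, -0.2]
gripper_width: 0.0231
gripper_force: 30.0
```

Call:
{"op": "drive_tool", "data": {
  "series": [
    [0.02,0.0006,0,0,0,0,0.1],
    [0.01,0.0003,0,0,0,0,0.1],
    [0.008,0.0002,0,0,0,0,0.1],
    [0.005,0.0001,0,0,0,0,0.1],
    [0,0,0,0,0,0,0.1]
  ]
}}

```text
clock: 49.32
position: [0.6254, -0.0249, 0.0341]
orientation: [[1.0, 0.027, -0.0], [0.027, -1.0, -0.0], [-0.0, 0.0, -1.0]]
wrist_force: [-0.5, -0.2, -0.4]
gripper_width: 0.0235
gripper_force: 30.0
```

Call:
{"op": "drive_tool", "data": {
  "series": [
    [0,0,-0.004,0,0,0,0.1],
    [0,0,-0.002,0,0,0,0.1],
    [0,0,0,0,0,0,0.1]
  ]
}}

```text
clock: 49.7
position: [0.6251, -0.0248, 0.0278]
orientation: [[1.0, 0.027, -0.001], [0.027, -1.0, 0.0], [-0.001, -0.0, -1.0]]
wrist_force: [-0.3, -0.6, -0.0]
gripper_width: 0.0232
gripper_force: 30.0
```

Call:
{"op": "drive_tool", "data": {
  "series": [
    [0,0,-0.001,0,0,0,0.1],
    [0,0,0,0,0,0,0.1]
  ]
}}

```text
clock: 49.95
position: [0.6255, -0.0248, 0.0274]
orientation: [[1.0, 0.027, 0.0], [0.027, -1.0, -0.0], [0.0, 0.0, -1.0]]
wrist_force: [-0.1, -0.5, 2.0]
gripper_width: 0.0234
gripper_force: 30.0
```

Call:
{"op": "drive_tool", "data": {
  "series": [
    [0,0,-0.0005,0,0,0,0.1],
    [0,0,0,0,0,0,0.1],
    [0,0,0,0,0,0,0.3],
    [0,0,0,0,0,0,0.38],
    [0,0,0,0,0,0,0.4]
  ]
}}

```text
clock: 50.58
position: [0.6255, -0.0249, 0.0263]
orientation: [[1.0, 0.027, -0.0], [0.027, -1.0, -0.0], [-0.0, 0.0, -1.0]]
wrist_force: [0.2, 0.2, -0.5]
gripper_width: 0.0373
gripper_force: 0.0
```

Call:
{"op": "drive_tool", "data": {
  "series": [
    [0,0,0,0,0,0,0.4],
    [-0.02,-0.0004,0,0,0,0,0.4],
    [-0.03,-0.0008,0,0,0,0,0.4],
    [-0.037,-0.0008,0.005,0,0,0,0.4],
    [0,0,0.055,0,0,0,0]
  ]
}}

```text
clock: 51.2
position: [0.5292, -0.0255, 0.0823]
orientation: [[1.0, 0.027, -0.017], [0.027, -1.0, 0.003], [-0.017, -0.003, -1.0]]
wrist_force: [2.3, -1.3, -0.3]
gripper_width: 0.0309
gripper_force: 0.0
```

Call:
{"op": "drive_tool", "data": {
  "series": [
    [0,0,0.045,0,0,0,0],
    [0,0,0,0,0,0,0],
    [0,0,0,0,0,0,0],
    [0,0,0,0,0,0,0]
  ]
}}

```text
clock: 51.7
position: [0.5374, -0.0267, 0.13]
orientation: [[1.0, 0.027, -0.003], [0.027, -1.0, 0.001], [-0.003, -0.001, -1.0]]
wrist_force: [0.4, -0.4, -1.3]
gripper_width: 0.0005
gripper_force: 0.0
```

```bash
python3 chk.py w15.png; python3 -c "
import cv2; cv2.imwrite('pics/w15c.png',cv2.resize(cv2.imread('pics/w15.png')[40:160,240:400],None,fx=3,fy=3))"
```

```text
[ 0.5374 -0.0267  0.13  ] 51.7 0.0004719234189745991
button 324.0 88.01786041259766 15.279651641845703 [[ 0.6375 -0.0252  0.078 ]]
[542. 232.] ctr [ 0.5111 -0.2564  0.024 ] len [0.0417 0.0385 0.0434 0.0376] ang [ 1.3245 15.8254  0.667  13.4555]
[326. 102.] ctr [ 0.6298 -0.0275  0.024 ] len [0.0277 0.021  0.0282 0.021 ] ang [4.9829 6.2344 5.0459 4.7082]
```

View pics/w15c.png

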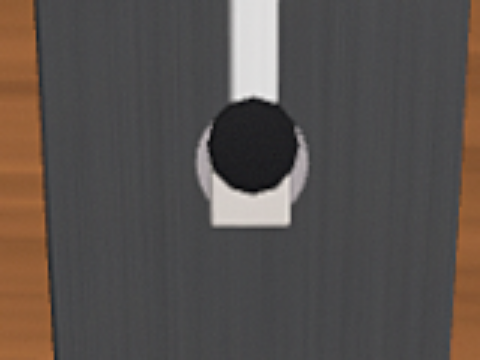

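The small tablet is under the foot, with its front edge just in front of the button at crop y=226. I'll press it now.

Call:
{"op": "drive_tool", "data": {
  "series": [
    [0.035,0.0005,0,0,0,0,0],
    [0.035,0.0005,0,0,0,0,0],
    [0.029,0.0005,0,0,0,0,0],
    [0,0,-0.015,0,0,0,0],
    [0,0,-0.01,0,0,0,0]
  ]
}}

```text
clock: 52.38
position: [0.6351, -0.0251, 0.104]
orientation: [[1.0, 0.027, -0.005], [0.027, -1.0, 0.001], [-0.005, -0.001, -1.0]]
wrist_force: [-0.0, -0.8, 0.2]
gripper_width: 0.0006
gripper_force: 0.0
```

Call:
{"op": "drive_tool", "data": {
  "series": [
    [0,0,-0.01,0,0,0,0],
    [0,0,-0.006,0,0,0,0],
    [0,0,-0.006,0,0,0,0],
    [0,0,-0.006,0,0,0,0],
    [0,0,0,0,0,0,0]
  ]
}}

```text
clock: 53.0
position: [0.6371, -0.0253, 0.0784]
orientation: [[1.0, 0.027, -0.001], [0.027, -1.0, -0.0], [-0.001, 0.0, -1.0]]
wrist_force: [-2.7, -0.0, 1.5]
gripper_width: 0.0004
gripper_force: 1.1
```

Call:
{"op": "drive_tool", "data": {
  "series": [
    [0,0,-0.002,0,0,0,0],
    [0,0,-0.001,0,0,0,0],
    [0,0,-0.001,0,0,0,0],
    [0,0,0,0,0,0,0]
  ]
}}

```text
clock: 53.5
position: [0.6376, -0.0254, 0.0746]
orientation: [[1.0, 0.027, 0.0], [0.027, -1.0, -0.0], [0.0, 0.0, -1.0]]
wrist_force: [-2.0, -0.7, 2.3]
gripper_width: 0.0003
gripper_force: 1.2
```

Call:
{"op": "drive_tool", "data": {
  "series": [
    [0,0,-0.001,0,0,0,0],
    [0,0,-0.001,0,0,0,0],
    [0,0,0,0,0,0,0]
  ]
}}

```text
clock: 53.88
position: [0.6376, -0.0254, 0.0725]
orientation: [[1.0, 0.027, 0.0], [0.027, -1.0, -0.0], [0.0, 0.0, -1.0]]
wrist_force: [-0.6, 0.6, 2.9]
gripper_width: 0.0004
gripper_force: 1.3
```

Call:
{"op": "drive_tool", "data": {
  "series": [
    [0,0,-0.001,0,0,0,0],
    [0,0,0,0,0,0,0]
  ]
}}

```text
clock: 54.12
position: [0.6376, -0.0254, 0.0715]
orientation: [[1.0, 0.027, 0.0], [0.027, -1.0, -0.0], [0.0, 0.0, -1.0]]
wrist_force: [-1.3, -0.6, 2.5]
gripper_width: 0.0005
gripper_force: 1.3
```

Call:
{"op": "drive_tool", "data": {
  "series": [
    [0,0,-0.001,0,0,0,0],
    [0,0,0,0,0,0,0]
  ]
}}

```text
clock: 54.38
position: [0.6376, -0.0254, 0.0705]
orientation: [[1.0, 0.027, 0.0], [0.027, -1.0, -0.0], [0.0, 0.0, -1.0]]
wrist_force: [-2.2, -0.6, 2.3]
gripper_width: 0.0004
gripper_force: 1.4
```

Call:
{"op": "drive_tool", "data": {
  "series": [
    [0,0,-0.001,0,0,0,0],
    [0,0,0,0,0,0,0]
  ]
}}

```text
clock: 54.62
position: [0.6376, -0.0254, 0.0695]
orientation: [[1.0, 0.027, 0.0], [0.027, -1.0, -0.0], [0.0, 0.0, -1.0]]
wrist_force: [-1.5, 0.2, 3.6]
gripper_width: 0.0007
gripper_force: 1.4
```

Call:
{"op": "drive_tool", "data": {
  "series": [
    [0,0,-0.001,0,0,0,0],
    [0,0,0,0,0,0,0]
  ]
}}

```text
clock: 54.88
position: [0.6376, -0.0254, 0.0685]
orientation: [[1.0, 0.027, 0.0], [0.027, -1.0, -0.0], [-0.0, 0.0, -1.0]]
wrist_force: [-1.7, -0.6, 2.4]
gripper_width: 0.0004
gripper_force: 1.4
```

Call:
{"op": "drive_tool", "data": {
  "series": [
    [0,0,-0.001,0,0,0,0],
    [0,0,0,0,0,0,0]
  ]
}}

```text
clock: 55.12
position: [0.6376, -0.0254, 0.0676]
orientation: [[1.0, 0.027, 0.0], [0.027, -1.0, -0.0], [0.0, 0.0, -1.0]]
wrist_force: [-1.6, -0.3, 3.0]
gripper_width: 0.0004
gripper_force: 1.5
```

Call:
{"op": "drive_tool", "data": {
  "series": [
    [0,0,-0.001,0,0,0,0],
    [0,0,0,0,0,0,0]
  ]
}}

```text
clock: 55.38
position: [0.6376, -0.0254, 0.0673]
orientation: [[1.0, 0.027, 0.0], [0.027, -1.0, -0.0], [0.0, 0.0, -1.0]]
wrist_force: [-3.1, -0.5, 7.2]
gripper_width: 0.0005
gripper_force: 3.1
```

Stop at 0.0673, so the small one is 12 mm as well. I'll hold for a second, then fetch it.

Call:
{"op": "drive_tool", "data": {
  "series": [
    [0,0,-0.0007,0,0,0,0],
    [0,0,0,0,0,0,0],
    [0,0,0,0,0,0,0],
    [0,0,0,0,0,0,0],
    [0,0,0,0,0,0,0]
  ]
}}

```text
clock: 56.0
position: [0.6376, -0.0254, 0.0672]
orientation: [[1.0, 0.027, 0.001], [0.027, -1.0, -0.0], [0.001, 0.0, -1.0]]
wrist_force: [-3.1, 0.3, 9.1]
gripper_width: 0.0005
gripper_force: 4.6
```

Call:
{"op": "drive_tool", "data": {
  "series": [
    [0,0,0,0,0,0,0],
    [0,0,0,0,0,0,0],
    [0,0,0,0,0,0,0],
    [0,0,0,0,0,0,0],
    [0,0,0.01,0,0,0,0]
  ]
}}

```text
clock: 56.62
position: [0.6375, -0.0254, 0.0759]
orientation: [[1.0, 0.027, -0.0], [0.027, -1.0, -0.0], [-0.0, 0.0, -1.0]]
wrist_force: [-0.7, -1.0, 1.6]
gripper_width: 0.0003
gripper_force: 1.0
```

Call:
{"op": "drive_tool", "data": {
  "series": [
    [0,0,0.02,0,0,0,0],
    [0,0,0.035,0,0,0,0],
    [-0.05,-0.0012,0,0,0,0,0.2],
    [-0.05,-0.0013,0,0,0,0,0.4],
    [0,0,-0.04,0,0,0,0.4]
  ]
}}

```text
clock: 57.25
position: [0.5369, -0.0278, 0.0934]
orientation: [[1.0, 0.027, 0.006], [0.027, -1.0, -0.001], [0.006, 0.001, -1.0]]
wrist_force: [0.6, -0.7, -0.4]
gripper_width: 0.0268
gripper_force: 0.0
```

Call:
{"op": "drive_tool", "data": {
  "series": [
    [0,0,-0.04,0,0,0,0.4],
    [0,0,-0.023,0,0,0,0.4],
    [0,0,0,0,0,0,0.4],
    [0,0,0,0,0,0,0.4]
  ]
}}

```text
clock: 57.75
position: [0.5386, -0.0279, 0.0286]
orientation: [[1.0, 0.027, 0.002], [0.027, -1.0, -0.0], [0.002, 0.0, -1.0]]
wrist_force: [-0.3, -0.2, -0.1]
gripper_width: 0.0376
gripper_force: 0.0
```

```bash
python3 chk.py w16.png
```

```text
[ 0.5386 -0.0279  0.0286] 57.75 0.03757353676838024
button 321.98130798339844 68.06542205810547 30.082775115966797 [[ 0.6375 -0.0251  0.078 ]]
[622. 284.] ctr [ 0.5119 -0.2472  0.024 ] len [0.0292 0.0403 0.0315 0.0386] ang [89.7357 22.2506 88.1529 19.6178]
[326.  98.] ctr [ 0.6297 -0.0273  0.024 ] len [0.0278 0.0213 0.0287 0.0213] ang [3.5847 5.1199 3.6343 2.7385]
```

Call:
{"op": "drive_tool", "data": {
  "series": [
    [0.025,0.0007,0,0,0,0,0.4],
    [0.03,0.0008,0,0,0,0,0.4],
    [0.021,0.0007,0,0,0,0,0.4],
    [0.01,0.0003,-0.0015,0,0,0,0.4],
    [0,0,0,0,0,0,0.4]
  ]
}}

```text
clock: 58.42
position: [0.6239, -0.0254, 0.0268]
orientation: [[1.0, 0.027, 0.001], [0.027, -1.0, -0.0], [0.001, 0.0, -1.0]]
wrist_force: [-0.4, -0.3, 0.2]
gripper_width: 0.0377
gripper_force: 0.0
```

Call:
{"op": "drive_tool", "data": {
  "series": [
    [0,0,0,0,0,0,0.25],
    [0,0,0,0,0,0,0.1],
    [0,0,0,0,0,0,0.1],
    [0,0,0,0,0,0,0.1],
    [0,0,0.006,0,0,0,0.1]
  ]
}}

```text
clock: 59.05
position: [0.623, -0.0253, 0.0321]
orientation: [[1.0, 0.027, -0.001], [0.027, -1.0, 0.0], [-0.001, -0.0, -1.0]]
wrist_force: [-0.0, 0.0, 0.2]
gripper_width: 0.0236
gripper_force: 30.0
```

Call:
{"op": "drive_tool", "data": {
  "series": [
    [-0.03,-0.0008,0,0,0,0,0.1],
    [-0.04,-0.001,0,0,0,0,0.1],
    [-0.03,-0.001,0,0,0,0,0.1],
    [0,0,0.04,0,0,0,0.1],
    [0,0.01,0.04,0,0,0,0.1]
  ]
}}

```text
clock: 59.68
position: [0.523, -0.0185, 0.1135]
orientation: [[1.0, 0.026, -0.0], [0.026, -1.0, -0.0], [-0.0, 0.0, -1.0]]
wrist_force: [0.1, -0.4, -0.6]
gripper_width: 0.0233
gripper_force: 30.0
```

Call:
{"op": "drive_tool", "data": {
  "series": [
    [-0.003,0.05,0,0,0,0,0.1],
    [-0.003,0.05,0,0,0,0,0.1],
    [-0.003,0.05,0,0,0,0,0.1],
    [-0.004,0.05,0,0,0,0,0.1],
    [-0.004,0.05,0,0,0,0,0.1]
  ]
}}

```text
clock: 60.3
position: [0.5066, 0.2335, 0.113]
orientation: [[1.0, 0.027, 0.001], [0.027, -1.0, 0.0], [0.001, -0.0, -1.0]]
wrist_force: [0.6, 0.3, -0.8]
gripper_width: 0.0234
gripper_force: 30.0
```

Call:
{"op": "drive_tool", "data": {
  "series": [
    [0,0.02,0,0,0,0,0.1],
    [0,0,0,0,0,0,0.1],
    [0,0,0,0,0,0,0.1]
  ]
}}

```text
clock: 60.68
position: [0.5066, 0.2505, 0.1123]
orientation: [[1.0, 0.026, -0.0], [0.026, -1.0, -0.001], [-0.0, 0.001, -1.0]]
wrist_force: [-0.6, 0.2, 0.1]
gripper_width: 0.0235
gripper_force: 30.0
```

Call:
{"op": "drive_tool", "data": {
  "series": [
    [0.003,0.001,-0.05,0,0,0,0.1],
    [0,0,-0.03,0,0,0,0.1],
    [0,0,-0.01,0,0,0,0.1],
    [0,0,-0.002,0,0,0,0.1],
    [0,0,0,0,0,0,0.1]
  ]
}}

```text
clock: 61.3
position: [0.5106, 0.2527, 0.0215]
orientation: [[1.0, 0.026, 0.002], [0.026, -1.0, 0.001], [0.002, -0.0, -1.0]]
wrist_force: [0.5, 0.0, 0.2]
gripper_width: 0.0236
gripper_force: 30.0
```

Call:
{"op": "drive_tool", "data": {
  "series": [
    [0,0,-0.0005,0,0,0,0.3],
    [0,0,0,0,0,0,0.38],
    [0,0,0,0,0,0,0.4],
    [0,0,0,0,0,0,0.4],
    [0,0,0.02,0,0,0,0.4]
  ]
}}

```text
clock: 61.92
position: [0.5082, 0.2524, 0.0388]
orientation: [[1.0, 0.027, -0.004], [0.027, -1.0, -0.001], [-0.004, 0.001, -1.0]]
wrist_force: [0.1, -0.2, -0.4]
gripper_width: 0.038
gripper_force: 0.0
```

Call:
{"op": "drive_tool", "data": {
  "series": [
    [0,0,0.05,0,0,0,0.4],
    [0,0,0.05,0,0,0,0.4],
    [-0.04,-0.04,0.02,0,0,0,0.4],
    [-0.04,-0.04,0.02,0,0,0,0.4],
    [-0.03,-0.04,0.02,0,0,0,0.4]
  ]
}}

```text
clock: 62.55
position: [0.3976, 0.1318, 0.2004]
orientation: [[1.0, 0.028, -0.0], [0.028, -1.0, -0.0], [-0.0, 0.0, -1.0]]
wrist_force: [0.1, -0.3, 0.0]
gripper_width: 0.0372
gripper_force: 0.0
```

Call:
{"op": "drive_tool", "data": {
  "series": [
    [0,0,0,0,0,0,0.4],
    [0,0,0,0,0,0,0.4],
    [0,0,0,0,0,0,0.4],
    [0,0,0,0,0,0,0.4]
  ]
}}

```text
clock: 63.05
position: [0.3999, 0.1334, 0.1992]
orientation: [[1.0, 0.028, -0.001], [0.028, -1.0, -0.0], [-0.001, 0.0, -1.0]]
wrist_force: [0.8, 0.9, 0.9]
gripper_width: 0.0377
gripper_force: 0.0
```

```bash
python3 - <<'E'
from tab import *
s=telemetry.get_state(); print(s['position'],s['clock'],s['gripper_width'])
im,c=shot('wrist','w17.png'); tablets(im,c,.016)
E
```

```text
[0.3999 0.1334 0.1992] 63.05 0.037738801839389144
```

View pics/w17.png

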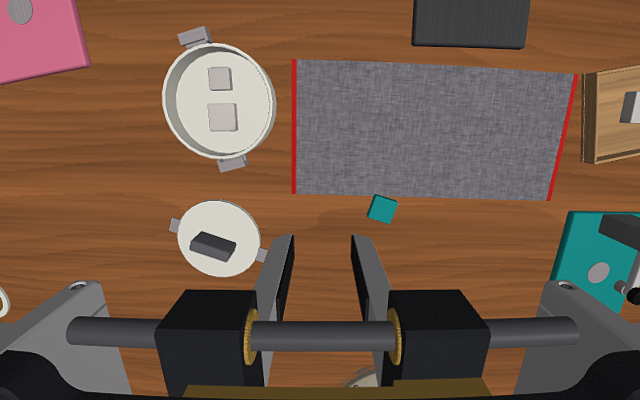

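Both 12 mm tablets lie flat in the pot at (220,78) and (222,117). The lid is flat on the desk at (218,238), the large tablet is in the tray at (632,108), and the arm is clear. Handing in.

```bash
python3 -c "
from plant import hand_in; print(hand_in())"
```

```text
the job is handed in; nothing more can be done
None
```

The job is handed in, with no verdict returned: the lid is off and flat on the desk, the large tablet (gauged 16 mm) is in the tray, the medium and small (12 mm each) are in the pot, and the foot was let back up.

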